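# Strip a scooter variator and lay its parts out for the next jobs

## Robot

A 6-joint arm with a two-finger parallel gripper is mounted at the origin on the work surface. World frame = base frame: x ahead of the robot, y to its left, z up, the work surface at z = 0. Lengths are in m, angles in rad, forces in N, time in s.
With the tool pointing down it reaches from about 0.35 to 0.975 m from the base axis. Payload 4.9 kg.
Tool frame: the origin (TCP) lies at the very end of the fingers, on their centre line; the grasp point (between the pads) lies ctrl.grip_point_offset behind it (ctrl.grip_point_offset is the distance from the TCP to the grasp point, in m); z points along the fingers, y is the line along which they close (so a half turn about z gives the same grasp; the last joint's range is limited). The gripper opens to 85 mm and grips with 20 to 120 N. Pads are 22 mm wide; open, the fingers measure 114 mm over their backs; the gripper's body (76 mm by 85 mm) begins 54 mm behind the grasp point. The pads swing forward as they close: fully open they stand 13 mm farther back than shut.
Start: joints at [1.006, 0.053, 1.613, -0, 1.476, -0.119], TCP at [0.269, 0.564, 0.208] pointing down, gripper open.
Joint ranges: [-3.01, 3.01], [-1.01, 2.22], [0.06, 2.58], [-1.02, 4.17], [0.09, 2.62], [-3.14, 3.14]. Speed limits (rad/s): [2.57, 2.57, 3.14, 3.14, 3.14, 3.14].

## Interface

Orientations are given as a rotation vector (axis times angle).
In Python, from station import ctrl gives the robot as it stands. The module is installed in compiled form; this text tells all that it offers.
- The arm moves only by the tool drive_tool, never from a script. Its argument "steps" is a list of rows, each an object with "translation": the shift along the tool's x, y, z normalised to -1 to 1, where 1 is 4 cm, a list of three; "angular": the turn, a rotation vector about the tool's x, y, z normalised to -1 to 1, where 1 is 8 degrees, a list of three; "gripper": the opening, from 0 (shut) to 1 (fully open). In form: [{"translation": [dx, dy, dz], "angular": [wx, wy, wz], "gripper": gripper}, ...]. A call has 1 to 8 rows; each row shifts and turns the commanded pose from where the row before left it, along the tool's axes as they then stand; what a row does not reach is not made up. A row lasts 1/8 s, in which the tool goes at most 62.5 mm and 10.7 degrees, less where a joint would pass 70% of its speed; a pose out of reach is approached as far as the arm can. A call with a number of a shift or a turn outside -1 to 1 is refused whole. A call with a gripper value outside its range is refused whole. The fingers move at their own pace and stop on an object; "force" is the grip in N (left out, the last holds). Time passes only in rows, so rows that do not move let the fingers close. It gives the time, the measured TCP pose, the force, the opening and the grip force at its end, in the units of the state.
- ctrl.get_obs(): the state, without advancing time (a new reading comes with each control period).
- ctrl.get_image(name): name is "scene" or "side" or "wrist"; returns a dict with "color" (480x640x3 uint8, red, green, blue), "depth" (480x640 float32, m along the optical axis (not along the pixel's ray), 0 where there is no reading), "fx", "fy", "cx", "cy" (pixels), "k1" (the pictures are not rectified: a ray, as slopes to the right and down, at radius r is drawn at 1 + k1 r^2 times it, then the intrinsics apply), "R" (3x3) and "t" (3): a world point X has camera coordinates R X + t. Camera axes: x right, y down, z forward; pixel columns grow to the right and rows downward; lengths in m; the calibration is good to about 2 mm. A picture is of the moment at which its call begins.
- ctrl.finish_job(): hands the job in; it is judged then, once.
The state is a dict: "t": time; "q": joint angles; "dq": joint speeds; "effort": joint torques, N m; "tool_pos": TCP position; "tool_rot": TCP orientation; "contact_force": force on the tool from outside, world axes, zero at the start; "wrist_torque": the same for the moment, N m; "opening": finger opening in m; "grip_force": force on a finger pad.
Only numpy, scipy, OpenCV 4.12 (cv2) and the standard library are available. Lean on these libraries where they do the work, as an engineer would, in place of code of your own. Each camera call takes 0.05 s, during which the arm holds its last target. There are 200 camera calls.

## Task

Take the scooter variator stack apart from the top down, one part at a time, and set each part down (do not drop it), the same way up as it came off, where its next job is: stand the steel boss tube in the round steel parts dish; lay the domed ramp plate flat in the rectangular wash tray; sit the sliding pulley half level on the thick press ring with its hub nose in the ring's hole; and put the finned pulley half flat on the square surface plate with nothing overhanging. Leave the impact socket and the coil spring standing where they are.

Things in the scene. Friction and masses are not known exactly. Their poses are not given: they have to be found in the camera images.
- boss: Top of the stack: bright steel tube, 22 mm outside diameter, 71 mm long, standing upright, about 0.11 kg. Origin: centre of its lower end, z up its axis. In the stack it passes through the ramp plate and the sliding half and stands loose on the finned half's hub; its top 18 mm stand clear above the ramp plate's hub collar.
- ramp_plate: Second from the top: dark steel domed plate, 82 mm diameter, 37 mm high, 0.16 kg, three black shoes at its rim. Origin: centre of its underside, z up. Round hub collar of 36 mm outside diameter from z = 23 to 37 mm: the place to grip; the dome slopes down outside it. 26 mm bore. In the stack it rests loose in the 4 mm deep, 90 mm wide cup of the sliding half.
- sliding_half: Third: aluminium sliding pulley half, 100 mm diameter, 34 mm high, 0.40 kg, shallow cup upwards. Origin: centre of its underside, z up. Grip its central tower: 36 mm outside diameter, brass-lined 25 mm bore, top at z = 34 mm; cup rim at z = 20 mm, cup floor at z = 16 mm. Below, a 36 mm hub nose projects 6 mm under the cone and rests on the finned half's hub.
- fan_half: Bottom of the stack: aluminium fixed pulley half, 116 mm diameter, 38 mm high, 0.42 kg, cooling fins below, cone up. Origin: centre of its underside, z up. Grip its hub collar: 36 mm diameter, z = 24 to 38 mm. In the stack the origins of sliding half and boss lie 38 mm above this one, the ramp plate's 54 mm, on one axis. The stack stands loose on the bench.
- parts_dish: Round steel dish fixed to the bench by its magnet, 112 mm over the rim, 25 mm high. Origin: centre of its underside. The inner floor is 6 mm above it and 85 mm in diameter.
- wash_tray: Shallow grey plastic rectangular tray, fixed, 150 mm (its x) by 125 mm (its y), 26 mm high, walls and floor 4 mm. Origin: centre of its underside; the inner floor is 4 mm above it.
- press_ring: Thick dark steel ring standing on the bench, fixed: 80 mm outside diameter, hole 54 mm, 45 mm high. Origin: centre of its underside; its top face is 45 mm above it. With the sliding half's nose in the hole, that part's origin lies 39 mm above the ring's origin.
- surface_plate: Square steel surface plate on rubber feet, fixed, 150 mm by 150 mm, top face 30 mm above its origin (centre of its underside); x and y along its sides.
- impact_socket: Bystander: steel impact socket standing upright among the work, 46 mm diameter, 56 mm high, loose. Origin: centre of its underside.
- spring: Bystander: dark coil spring standing upright among the work, 55 mm diameter, 71 mm high, loose. Origin: centre of its underside.

How it is judged:
On the way, in this order (a step that is already met when the one before it is completed fails the run):
1. the boss stands released in the parts dish (z of boss in the frame of parts_dish between 0.003 and 0.01 m and angle between boss's own z axis and vertical below 0.06 rad and horizontal distance between boss and parts_dish below 0.036 m and linear speed of boss below 0.02 m/s and angular speed of boss below 0.15 rad/s and contact force between boss and the fingers below 0.1 N), for 0.2 s.
2. the ramp plate lies released, flat in the wash tray (z of ramp_plate in the frame of wash_tray between 0.001 and 0.008 m and angle between ramp_plate's own z axis and vertical below 0.06 rad and horizontal distance between ramp_plate and wash_tray below 0.045 m and linear speed of ramp_plate below 0.02 m/s and angular speed of ramp_plate below 0.15 rad/s and contact force between ramp_plate and the fingers below 0.1 N), for 0.2 s.
3. the sliding half sits released and level on the press ring, nose in the hole (z of sliding_half in the frame of press_ring between 0.036 and 0.042 m and angle between sliding_half's own z axis and vertical below 0.06 rad and horizontal distance between sliding_half and press_ring below 0.012 m and linear speed of sliding_half below 0.02 m/s and angular speed of sliding_half below 0.15 rad/s and contact force between sliding_half and the fingers below 0.1 N), for 0.2 s.
4. the finned half lies released, flat on the surface plate (z of fan_half in the frame of surface_plate between 0.027 and 0.034 m and angle between fan_half's own z axis and vertical below 0.06 rad and x of fan_half in the frame of surface_plate between -0.019 and 0.019 m and y of fan_half in the frame of surface_plate between -0.019 and 0.019 m and linear speed of fan_half below 0.02 m/s and angular speed of fan_half below 0.15 rad/s and contact force between fan_half and the fingers below 0.1 N), for 0.2 s.
At the end, for the whole second after the job is handed in: Released and at rest, all within 0.06 rad of upright: boss on the dish floor within 36 mm of its centre; ramp plate on the tray floor within 45 mm; sliding half on the press ring, nose in the hole, within 12 mm; finned half on the surface plate within 19 mm along each side (all of step 1 and all of step 2 and all of step 3 and all of step 4); the robot touches nothing.
It fails at once if the impact socket is pushed more than 20 mm or knocked over (distance of impact_socket from where it was at the start of the episode above 0.02 m or angle between impact_socket's own z axis and vertical above 0.5 rad).
It fails at once if the coil spring is pushed more than 20 mm or knocked over (distance of spring from where it was at the start of the episode above 0.02 m or angle between spring's own z axis and vertical above 0.5 rad).
It fails at once if a part is dropped onto its place: lower than 20 mm above its seat it moves faster than 0.5 m/s ((horizontal distance between boss and parts_dish below 0.06 m and z of boss in the frame of parts_dish below 0.026 m and linear speed of boss above 0.5 m/s) or (horizontal distance between ramp_plate and wash_tray below 0.06 m and z of ramp_plate in the frame of wash_tray below 0.024 m and linear speed of ramp_plate above 0.5 m/s) or (horizontal distance between sliding_half and press_ring below 0.06 m and z of sliding_half in the frame of press_ring below 0.059 m and linear speed of sliding_half above 0.5 m/s) or (horizontal distance between fan_half and surface_plate below 0.06 m and z of fan_half in the frame of surface_plate below 0.05 m and linear speed of fan_half above 0.5 m/s)).
It also fails if it takes over 120 s, if anything falls off the work surface, if the arm or the gripper's body presses on something with over 40 N, if the wrist force passes 120 N, or if a joint passes its speed limit or range.

## Working session

There is one attempt and no reset: what is moved stays moved. The work goes in short steps, Python scripts to look and compute and a tool call to move; the robot and the scene stay as the last step left them, time stands still between calls to the robot, and variables do not carry over. Pictures are saved under pics/ and viewed, at most 15 in all, crops included, and the job is handed in when it is done.

Besides the shell and the picture viewer there is one more tool, called after "Emit:" as name(argument=value, ...), one argument or row to a line, values as JSON. drive_tool: Moves the arm, as the interface text tells. Its arguments: {"type":"object","properties":{"steps":{"type":"array"},"force":{"type":"number"}},"required":["steps"]}

```bash
mkdir -p pics
cat > h.py <<'E'
import numpy as np, cv2
from station import ctrl
def save(im,name): cv2.imwrite('pics/'+name,cv2.cvtColor(im['color'],cv2.COLOR_RGB2BGR))
def rays(im,u,v):
    K=np.array([[im['fx'],0,im['cx']],[0,im['fy'],im['cy']],[0,0,1.]])
    p=np.stack([np.ravel(u),np.ravel(v)],-1).astype(float)
    d=np.stack([(p[:,0]-im['cx'])/im['fx'],(p[:,1]-im['cy'])/im['fy']],-1)
    x=d.copy()
    for _ in range(30): x=d/(1+im['k1']*(x**2).sum(1,keepdims=True))
    return np.c_[x,np.ones(len(x))]
def plane(im,u,v,z):
    R,t=np.array(im['R']),np.array(im['t']); c=-R.T@t
    d=rays(im,u,v)@R
    return c+d*((z-c[2])/d[:,2])[:,None]
def cloud(im):
    R,t=np.array(im['R']),np.array(im['t'])
    v,u=np.mgrid[:480,:640]; r=rays(im,u,v)
    P=(r*im['depth'].reshape(-1,1)-t)@R
    P[im['depth'].ravel()==0]=np.nan
    return P.reshape(480,640,3)
E
python3 - <<'E'
from h import *
for n in('scene','side','wrist'):
    im=ctrl.get_image(n); save(im,n+'0.png'); np.save(n+'0.npy',im,allow_pickle=True)
    R,t=np.array(im['R']),np.array(im['t']); print(n,im['fx'],im['k1'],-R.T@t,R[2], (im['depth']>0).mean())
print(ctrl.grip_point_offset,ctrl.get_obs())
E
```

```text
scene 594.4743034756823 -0.12885142555047782 [ 1.23707427 -0.72259823  0.67052598] [-0.57969948  0.63999599 -0.50433485] 0.9929231770833333
side 467.50661557922865 -0.10544010349714757 [0.44625411 0.5111859  0.61845294] [ 0.16074312 -0.66209408 -0.73197888] 0.9960384114583334
wrist 431.79471213476364 -0.0757160949917257 [0.19556682 0.59844321 0.37170721] [ 0.28417946 -0.1371988  -0.94890386] 0.9961197916666666
0.0187 {'t': 0.15, 'q': array([ 1.00599740e+00,  5.31951017e-02,  1.61394994e+00,  1.70283738e-05,
        1.47598074e+00, -1.19004628e-01]), 'dq': array([ 0.00061565, -0.00106215, -0.00320184, -0.00020978, -0.00168844,
       -0.0006346 ]), 'effort': array([ 7.63856151e-04, -3.94240630e+01, -3.70722520e+01, -1.12859734e-04,
        4.68088430e-03, -1.94031014e-05]), 'tool_pos': array([0.26921083, 0.5634914 , 0.20746885]), 'tool_rot': array([-6.94353131e-01, -3.06335490e+00,  2.25952574e-03]), 'contact_force': array([-0.48226353,  0.114784  ,  0.30707228]), 'wrist_torque': array([0.0181494 , 0.03084781, 0.04252973]), 'grip_force': 0.0, 'opening': 0.08535061634763294}
```

View pics/scene0.png

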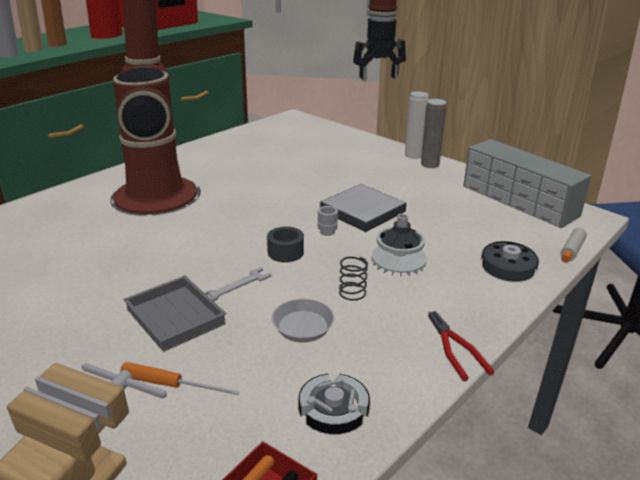

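View pics/side0.png

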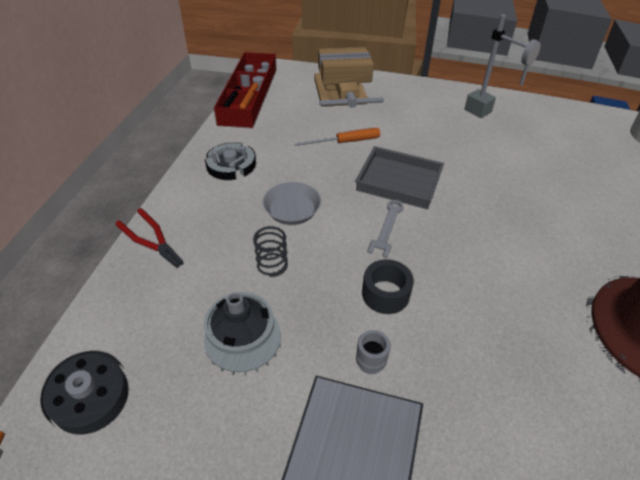

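Scene view: stack at (402,245), spring (353,278), dish (303,321), tray (175,312), ring (285,243), socket (328,220), plate (363,206). Side view: stack (240,325), spring (271,250), dish (292,204), tray (400,178), ring (387,286), socket (373,351), plate (360,440). There the plate is cut off at the bottom of the image.

```bash
cat > m.py <<'E'
from h import *
from scipy.optimize import least_squares
def circ(P):
    f=lambda p:np.hypot(P[:,0]-p[0],P[:,1]-p[1])-p[2]
    r=least_squares(f,[*P[:,:2].mean(0),.03],loss='soft_l1',f_scale=.001); return r.x
I={n:np.load(n+'0.npy',allow_pickle=True).item() for n in('scene','side')}
C={n:cloud(I[n]) for n in I}
# name: (side px, scene px, top z band, box half px)
T={'boss':((235,297),(402,220),.109,20),'spring':((271,240),(353,262),.071,30),'dish':((292,198),(303,312),.025,42),
'tray':((400,175),(175,305),.026,62),'ring':((387,280),(285,236),.045,36),'socket':((373,340),(328,212),.056,26),
'plate':((360,430),(363,202),.030,70),'ramp':((235,305),(402,228),.091,30),'sliderim':((240,320),(402,240),.058,45),'fan':((240,330),(402,250),.024,50)}
for k,(a,b,z,h) in T.items():
    for n,(u,v) in(('side',a),('scene',b)):
        P=C[n][max(v-h,0):v+h,max(u-h,0):u+h].reshape(-1,3)
        S=P[abs(P[:,2]-z)<.004]
        if len(S)<8: print(k,n,'few',len(S)); continue
        rect=cv2.minAreaRect(S[:,:2].astype(np.float32)*1000)
        print(k,n,len(S),'med z %.4f'%np.median(S[:,2]),'circ',circ(S).round(4),'rect',np.round(rect[0],1),np.round(rect[1],1),round(rect[2],1))
E
python3 m.py
```

```text
boss side 133 med z 0.1091 circ [0.6411 0.1757 0.0092] rect [641.3 175.3] [20.4 21.8] 23.8
boss scene 52 med z 0.1081 circ [0.6453 0.172  0.0097] rect [645.2 172.6] [21.4 22.7] 21.9
spring side 234 med z 0.0700 circ [0.6444 0.0215 0.0247] rect [644.9  20.9] [52.  54.1] 16.6
spring scene 159 med z 0.0702 circ [0.6487 0.0162 0.0247] rect [647.8  16.8] [52.7 53.7] 37.9
dish side 406 med z 0.0241 circ [ 0.6505 -0.1226  0.0537] rect [ 698.8 -146.6] [112.  218.6] 64.8
dish scene 426 med z 0.0241 circ [ 0.6542 -0.1269  0.0535] rect [ 653.5 -125.5] [111.9 111.3] 7.9
tray side 956 med z 0.0259 circ [ 0.4645 -0.2711  0.082 ] rect [ 498.5 -304.8] [204.6 245.8] 80.9
tray scene 987 med z 0.0256 circ [ 0.4647 -0.2714  0.079 ] rect [ 476.1 -305.9] [207.7 195.5] 82.3
ring side 943 med z 0.0453 circ [0.4445 0.0364 0.0338] rect [444.2  34.9] [79.7 78.5] 75.0
ring scene 390 med z 0.0446 circ [0.4501 0.0307 0.0344] rect [456.3  65. ] [150.   82.5] 76.7
socket side 412 med z 0.0562 circ [0.4474 0.1659 0.02  ] rect [447.5 164.9] [45.5 45. ] 60.4
socket scene 120 med z 0.0552 circ [0.4521 0.1606 0.0199] rect [451.3 161.4] [45.3 45.5] 80.0
plate side 11063 med z 0.0308 circ [0.4498 0.2817 0.0541] rect [449.9 259.5] [172.6 163.7] 13.7
plate scene 2016 med z 0.0303 circ [0.4535 0.2868 0.0642] rect [427.4 358.5] [250.1 661.9] 28.0
ramp side 263 med z 0.0915 circ [0.6416 0.1752 0.0152] rect [640.  177.3] [34.7 31.1] 33.0
ramp scene 107 med z 0.0906 circ [0.6449 0.1726 0.016 ] rect [647.4 169.4] [34.8 37.2] 37.0
sliderim side 1320 med z 0.0586 circ [0.6421 0.1741 0.0451] rect [641.1 175.6] [100.6  99.9] 60.5
sliderim scene 498 med z 0.0582 circ [0.6445 0.1735 0.0456] rect [670.9 118. ] [ 99.9 211.7] 24.8
fan side 86 med z 0.0207 circ [0.6456 0.1705 0.044 ] rect [624.5 203.7] [72.4 23.9] 28.5
fan scene 490 med z 0.0229 circ [0.6194 0.2589 0.1134] rect [595.8 187.3] [140.7 385. ] 40.2
```

Emit:
drive_tool(
  steps=[
    {"translation":[-0.9,-0.34,-0.08],"angular":[0,0,0],"gripper":1},
    {"translation":[-0.9,-0.34,-0.08],"angular":[0,0,0],"gripper":1},
    {"translation":[-0.9,-0.34,-0.08],"angular":[0,0,0],"gripper":1},
    {"translation":[-0.9,-0.34,-0.08],"angular":[0,0,0],"gripper":1},
    {"translation":[-0.9,-0.34,-0.08],"angular":[0,0,0],"gripper":1},
    {"translation":[-0.9,-0.34,-0.08],"angular":[0,0,0],"gripper":1},
    {"translation":[-0.9,-0.34,-0.08],"angular":[0,0,0],"gripper":1},
    {"translation":[0,0,0],"angular":[0,0,0],"gripper":1},
  ],
)

```text
t: 1.15
tool_pos: [0.4572, 0.3677, 0.2307]
tool_rot: [0.7, 3.063, -0.0]
contact_force: [-0.8, -0.1, 0.4]
opening: 0.0853
grip_force: 0.0
```

```bash
cat > m2.py <<'E'
from m import circ,C,I
from h import *
def rectobj(P,z,tol,near):
    M=(abs(P[...,2]-z)<tol).astype(np.uint8)
    M=cv2.morphologyEx(M,cv2.MORPH_OPEN,np.ones((2,2),np.uint8))
    n,L,S,c=cv2.connectedComponentsWithStats(M)
    for i in range(1,n):
        if S[i,4]<100: continue
        Q=P[L==i]; 
        if np.hypot(*(np.median(Q,0)[:2]-near))>.08: continue
        r=cv2.minAreaRect(Q[:,:2].astype(np.float32)*1000)
        print('  rect',S[i,4],np.round(r[0],1),np.round(r[1],1),round(r[2],1), 'z',np.median(Q[:,2]).round(4))
E
python3 - <<'E' | grep -v circ
from m2 import *
im=ctrl.get_image('wrist'); np.save('wrist1.npy',im,allow_pickle=True); save(im,'wrist1.png'); C['wrist']=cloud(im)
for n in C:
    print(n,'plate'); rectobj(C[n],.030,.006,(.45,.29))
    print(n,'tray'); rectobj(C[n],.026,.005,(.465,-.27)); rectobj(C[n],.004,.0025,(.465,-.27))
P=C['wrist']; v,u=np.mgrid[:480,:640]
for k,c,z,r in(('boss',(.643,.174),.109,.03),('socket',(.45,.163),.056,.04),('ring',(.447,.034),.045,.06),('rim',(.643,.174),.058,.07)):
    d=np.hypot(P[...,0]-c[0],P[...,1]-c[1]); S=P[(d<r)&(abs(P[...,2]-z)<.004)]
    if len(S)>20: print(k,len(S),np.median(S[:,2]),circ(S).round(4),[np.round(q,1) for q in cv2.minAreaRect(S[:,:2].astype(np.float32)*1000)[:2]])
E
```

```text
scene plate
  rect 102 [-139.1  943.6] [ 165.9 1145.7] 48.1 z nan
  rect 533 [729.9 590.6] [311.2 152.2] 24.7 z nan
  rect 252 [ 41.1 -16.3] [144.8  73. ] 67.0 z nan
  rect 1871 [470.4 288.9] [228.8  96.8] 53.9 z nan
  rect 1005 [834.7 326.2] [101.4 129.1] 24.7 z nan
  rect 170 [nan nan] [0. 0.] 0.0 z nan
  rect 238 [ 461.3 -207.9] [160.6  56. ] 14.7 z nan
  rect 457 [ 462.9 -281.2] [102.1 156.6] 83.0 z nan
  rect 120 [ 793.3 -211.7] [46.3 23.7] 68.5 z nan
  rect 244 [ 820.8 -228.1] [25.6 35.7] 31.1 z nan
  rect 112 [ 845.3 -217.3] [ 8.8 52.5] 39.4 z nan
  rect 121 [ 819.2 -258.6] [40.3 11.1] 15.1 z nan
  rect 183 [ 839.1 -404.9] [21.9 55.7] 6.8 z nan
scene tray
  rect 575 [472.5 311.3] [199.6 110.8] 86.6 z nan
  rect 193 [905.  500.6] [ 28.7 196.1] 7.7 z nan
  rect 819 [835.  322.1] [126.6 116.5] 34.7 z nan
  rect 952 [ 466.4 -258.6] [148.  155.1] 81.7 z nan
  rect 296 [ 649.4 -113.3] [107.3  71.3] 44.9 z nan
  rect 475 [nan nan] [nan  0.] nan z nan
  rect 618 [nan nan] [0. 0.] 0.0 z nan
  rect 226 [ 823.  -230.2] [24.2 31. ] 28.9 z nan
  rect 199 [ 854.8 -223.7] [20.4 71.8] 23.5 z 
[... 1346 characters left out ...]
 rect 641 [444.3  59.6] [74.7 29.3] 4.9 z nan
  rect 663 [623.9 351.7] [ 34.1 358.5] 81.1 z nan
wrist tray
  rect 27077 [454.5 286.4] [159.4 165. ] 86.3 z nan
  rect 1390 [614.4 575.9] [353.8 160.4] 20.8 z nan
  rect 532 [451.1  55.1] [37.8 81.2] 81.7 z nan
  rect 764 [623.9 351.7] [ 34.1 358.5] 81.1 z nan
  rect 125 [458.   26.7] [55.9 26.7] 60.8 z nan
  rect 102 [618.5 357.8] [ 35.7 333.5] 74.8 z nan
socket 943 0.05466994365243168 [0.4491 0.1644 0.0199] [array([448.8, 163.7]), array([45. , 45.4])]
ring 1484 0.04360183226395368 [0.4465 0.0356 0.0333] [array([456.2,  44.1]), array([51.5, 81. ])]
rim 2036 0.057454106285864406 [0.6421 0.1757 0.0397] [array([626.1, 183.3]), array([97.7, 62.2])]
```

View pics/wrist1.png

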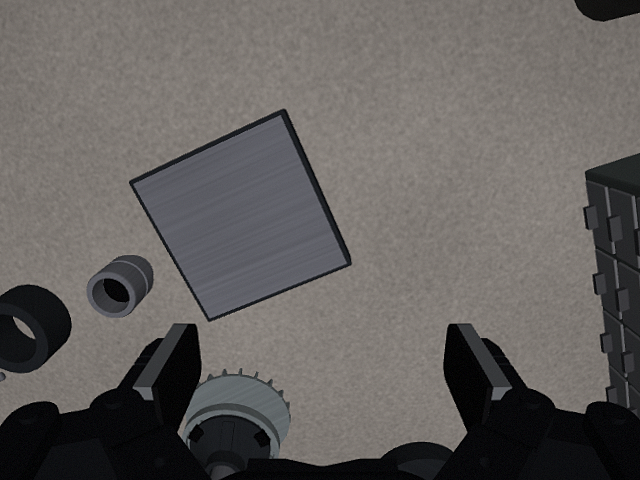

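The wrist view shows the plate with corners (131,182), (285,110), (350,264) and (210,320). The socket is at (118,287), the ring at the left edge, and the stack at the bottom, partly hidden by the gripper.

Emit:
drive_tool(
  steps=[
    {"translation":[-0.9,-0.33,0],"angular":[0,0,0],"gripper":1},
    {"translation":[-0.9,-0.33,0],"angular":[0,0,0],"gripper":1},
    {"translation":[-0.9,-0.33,0],"angular":[0,0,0],"gripper":1},
    {"translation":[-0.9,-0.33,0],"angular":[0,0,0],"gripper":1},
    {"translation":[-0.9,-0.33,0],"angular":[0,0,0],"gripper":1},
    {"translation":[-0.9,-0.33,0],"angular":[0,0,0],"gripper":1},
    {"translation":[-0.9,-0.33,0],"angular":[0,0,0],"gripper":1},
    {"translation":[0,0,0],"angular":[0,0,0],"gripper":1},
  ],
)

```text
t: 2.2
tool_pos: [0.6439, 0.1767, 0.2299]
tool_rot: [-0.697, -3.062, 0.001]
contact_force: [0.1, 0.5, -0.1]
opening: 0.0853
grip_force: 0.0
```

```bash
python3 - <<'E' | grep -v rect
from m import *
w=np.load('wrist1.npy',allow_pickle=True).item()
p=plane(w,[131,285,350,210],[182,110,264,320],.03); print('plate',p.round(4),p.mean(0).round(4))
p=plane(I['scene'],[125,183,224,168],[305,278,317,345],.026); print('tray approx',p.round(4),p.mean(0).round(4))
im=ctrl.get_image('wrist'); np.save('wrist2.npy',im,allow_pickle=True); save(im,'wrist2.png'); P=cloud(im)
for k,c,z,r in(('boss',(.643,.174),.109,.03),('collar',(.643,.174),.091,.03),('rim',(.643,.174),.058,.07),('spring',(.6465,.019),.071,.05),('socket',(.45,.163),.056,.04)):
    d=np.hypot(P[...,0]-c[0],P[...,1]-c[1]); S=P[(d<r)&(abs(P[...,2]-z)<.004)]
    if len(S)>20: print(k,len(S),np.median(S[:,2]),circ(S).round(4),cv2.minAreaRect(S[:,:2].astype(np.float32)*1000)[:2])
E
```

```text
plate [[0.3722 0.2249 0.03  ]
 [0.3781 0.3722 0.03  ]
 [0.5233 0.3639 0.03  ]
 [0.5176 0.2195 0.03  ]] [0.4478 0.2951 0.03  ]
tray approx [[ 0.3981 -0.327   0.026 ]
 [ 0.4025 -0.2     0.026 ]
 [ 0.5553 -0.2229  0.026 ]
 [ 0.5472 -0.3364  0.026 ]] [ 0.4758 -0.2716  0.026 ]
boss 401 0.1076730869303022 [0.6425 0.174  0.0095] ((642.5625, 173.9180145263672), (21.212120056152344, 21.564550399780273))
collar 865 0.08980803527659176 [0.6435 0.1735 0.0159] ((642.8015747070312, 173.6717529296875), (35.16799545288086, 36.217689514160156))
rim 5057 0.05747274727291574 [0.6447 0.1732 0.0422] ((642.8836059570312, 174.12855529785156), (98.77297973632812, 98.90235137939453))
spring 947 0.06911195888720326 [0.6461 0.0198 0.0245] ((646.7367553710938, 18.83895492553711), (53.55500030517578, 53.66560363769531))
socket 263 0.05461214469783279 [0.436  0.1707 0.0358] ((467.4764099121094, 154.52267456054688), (30.244386672973633, 5.930479526519775))
```

```bash
python3 -c "
import cv2,numpy as np
a=cv2.imread('pics/wrist2.png');b=cv2.imread('pics/scene0.png')[255:365,90:350]
b=cv2.resize(b,(640,271));c=np.vstack([cv2.resize(a,(426,320))]);o=np.zeros((600,640,3),np.uint8);o[:320,:426]=c;o[329:]=b;cv2.imwrite('pics/c2.png',o)"
```

```text
(no output)
```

View pics/c2.png

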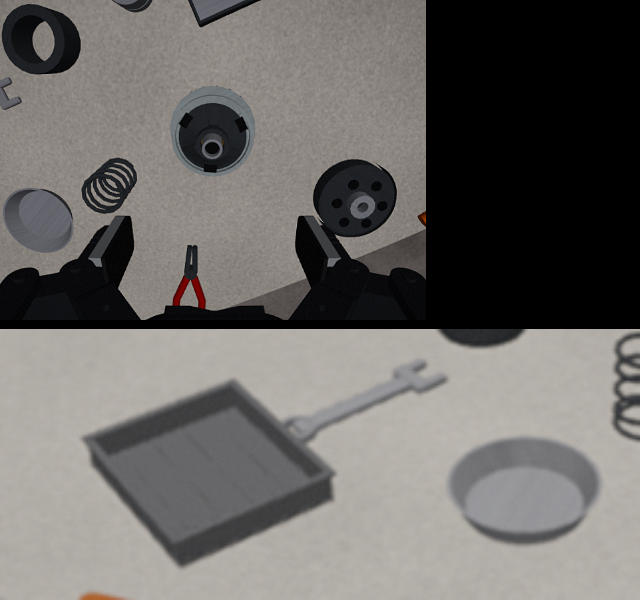

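Emit:
drive_tool(
  steps=[
    {"translation":[0,-0.08,0.8],"angular":[0,0,0],"gripper":1},
    {"translation":[0,0,0.8],"angular":[0,0,0],"gripper":1},
    {"translation":[0,0,0.8],"angular":[0,0,0],"gripper":1},
    {"translation":[0,0,0.6],"angular":[0,0,0],"gripper":1},
    {"translation":[0,0,0.35],"angular":[0,0,0],"gripper":1},
    {"translation":[0,0,0],"angular":[0,0,0],"gripper":1},
    {"translation":[0,0,0],"angular":[0,0,0],"gripper":1},
  ],
)

```text
t: 3.12
tool_pos: [0.6426, 0.175, 0.0983]
tool_rot: [0.693, 3.062, 0.001]
contact_force: [0.0, -0.1, 0.8]
opening: 0.0856
grip_force: 0.0
```

Emit:
drive_tool(
  steps=[
    {"translation":[0,0,0.1],"angular":[0,0,0],"gripper":1},
    {"translation":[0,0,0],"angular":[0,0,0],"gripper":0.3},
    {"translation":[0,0,0],"angular":[0,0,0],"gripper":0.3},
    {"translation":[0,0,0],"angular":[0,0,0],"gripper":0},
    {"translation":[0,0,0],"angular":[0,0,0],"gripper":0},
    {"translation":[0,0,0],"angular":[0,0,0],"gripper":0},
    {"translation":[0,0,0],"angular":[0,0,0],"gripper":0},
    {"translation":[0,0,0],"angular":[0,0,0],"gripper":0},
  ],
  force=40,
)

```text
t: 4.12
tool_pos: [0.642, 0.1744, 0.0928]
tool_rot: [0.694, 3.064, -0.0]
contact_force: [0.4, 0.4, 0.1]
opening: 0.0001
grip_force: 0.0
```

The fingers shut on nothing, so I'll look before moving again.

Run:
```python
from h import *
s=ctrl.get_image('side')['color'];c=ctrl.get_image('scene')['color'];w=ctrl.get_image('wrist')['color']
a=cv2.resize(s[230:400,150:350],(400,340));b=cv2.resize(c[140:310,310:510],(400,340));d=cv2.resize(w,(400,300)[:2])[:260]
o=np.zeros((600,800,3),np.uint8);o[:340,:400]=a;o[:340,400:]=b;o[340:,:400]=d
cv2.imwrite('pics/c3.png',o[...,::-1]);print(ctrl.get_obs()['opening'])
```

```text
0.00018797212487593854
```

View pics/c3.png

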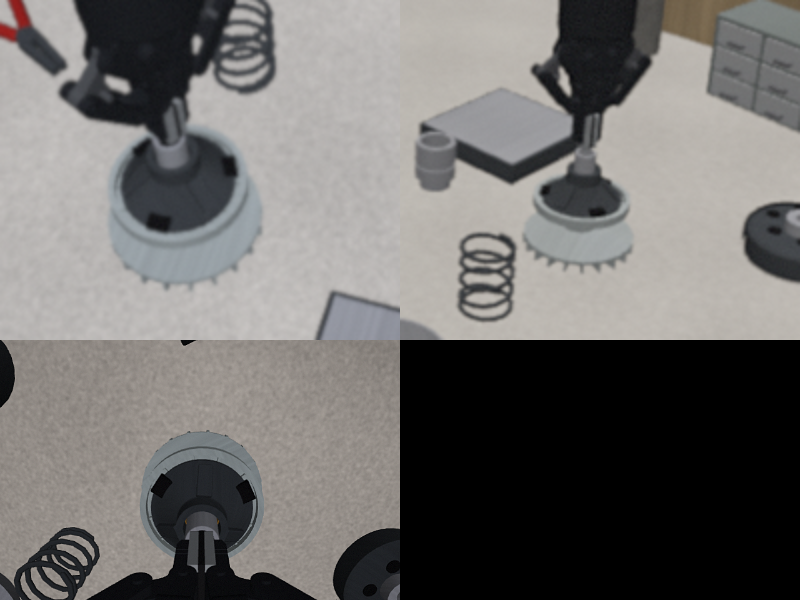

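The fingertips appear above or beside the boss: scene crop (590,140), side crop (185,140). I'll measure them with depth.

Run:
```python
from h import *
o=ctrl.get_obs(); print(o['tool_pos'],o['q'])
for n in('side','scene','wrist'):
    P=cloud(ctrl.get_image(n)); d=np.hypot(P[...,0]-.643,P[...,1]-.175)
    print(n)
    for z in np.arange(.085,.15,.006):
        S=P[(d<.04)&(abs(P[...,2]-z)<.003)]
        if len(S)>3: print(' %.3f'%z,len(S),np.median(S[:,:2],0).round(4),(np.ptp(S[:,:2],axis=0)*1000).round(0))
```

```text
[0.64193765 0.17442992 0.0927873 ] [ 1.53553046e-01  2.36498674e-01  1.60862571e+00 -2.41024618e-05
  1.29650495e+00 -9.71445789e-01]
side
 0.085 69 [0.6339 0.1886] [30. 30.]
 0.091 236 [0.6353 0.1831] [35. 36.]
 0.097 46 [0.6371 0.1836] [24. 12.]
 0.103 54 [0.6391 0.1812] [18. 17.]
 0.109 68 [0.6375 0.1816] [20. 16.]
 0.121 21 [0.6325 0.1828] [10. 18.]
 0.127 55 [0.6333 0.1835] [23. 25.]
 0.133 60 [0.6352 0.185 ] [23. 25.]
 0.139 63 [0.6324 0.1837] [19. 24.]
 0.145 55 [0.6332 0.1842] [19. 25.]
scene
 0.085 48 [0.6552 0.1598] [33. 29.]
 0.091 90 [0.6508 0.165 ] [38. 39.]
 0.097 26 [0.6506 0.1657] [18. 16.]
 0.103 36 [0.6469 0.1683] [20. 25.]
 0.109 45 [0.6475 0.1682] [23. 23.]
 0.115 6 [0.6443 0.1674] [14.  9.]
 0.121 20 [0.652  0.1671] [21. 23.]
 0.127 40 [0.6505 0.1646] [23. 24.]
 0.133 39 [0.651  0.1655] [24. 25.]
 0.139 42 [0.6484 0.1641] [24. 22.]
 0.145 42 [0.6512 0.1655] [23. 25.]
wrist
 0.085 582 [0.6323 0.1806] [30. 31.]
 0.091 2070 [0.6343 0.1799] [33. 37.]
 0.097 333 [0.6338 0.1781] [16. 20.]
 0.103 327 [0.6339 0.179 ] [16. 20.]
 0.109 526 [0.6355 0.1784] [15. 20.]
 0.115 4 [0.6315 0.1779] [3. 7.]
 0.121 397 [0.6317 0.1788] [13. 23.]
 0.127 649 [0.6319 0.179 ] [13. 24.]
 0.133 771 [0.6319 0.179 ] [13. 24.]
 0.139 845 [0.6318 0.1792] [14. 24.]
 0.145 843 [0.6318 0.1788] [14. 25.]
```

The closed fingertips are at z≈0.118 while the reported TCP is 0.093, and all three cameras agree. So the real finger end sits about 25 mm behind the reported TCP, and I'll use that measured offset: open, go down 21 mm, and close.

Emit:
drive_tool(
  steps=[
    {"translation":[0,0,0],"angular":[0,0,0],"gripper":0.7},
    {"translation":[0,0,0],"angular":[0,0,0],"gripper":0.7},
    {"translation":[0,0,0],"angular":[0,0,0],"gripper":0.7},
    {"translation":[0,0,0],"angular":[0,0,0],"gripper":0.7},
    {"translation":[0,0,0.26],"angular":[0,0,0],"gripper":0.7},
    {"translation":[0,0,0.26],"angular":[0,0,0],"gripper":0.7},
    {"translation":[0,0,0],"angular":[0,0,0],"gripper":0.7},
    {"translation":[0,0,0],"angular":[0,0,0],"gripper":0.7},
  ],
)

```text
t: 5.42
tool_pos: [0.6419, 0.1744, 0.0717]
tool_rot: [-0.694, -3.064, 0.0]
contact_force: [0.0, 0.1, -0.3]
opening: 0.06
grip_force: 0.0
```

Emit:
drive_tool(
  steps=[
    {"translation":[0,0,0],"angular":[0,0,0],"gripper":0.4},
    {"translation":[0,0,0],"angular":[0,0,0],"gripper":0.2},
    {"translation":[0,0,0],"angular":[0,0,0],"gripper":0},
    {"translation":[0,0,0],"angular":[0,0,0],"gripper":0},
    {"translation":[0,0,0],"angular":[0,0,0],"gripper":0},
    {"translation":[0,0,0],"angular":[0,0,0],"gripper":0},
  ],
  force=40,
)

```text
t: 6.18
tool_pos: [0.6424, 0.1745, 0.0726]
tool_rot: [0.694, 3.063, 0.001]
contact_force: [0.7, -0.8, 2.6]
opening: 0.0205
grip_force: 39.3
```

```bash
cat > look.py <<'E'
from h import *
import sys
name=sys.argv[1]; x,y,zz=map(float,sys.argv[2:5])
tiles=[]
for n in('side','scene'):
    im=ctrl.get_image(n); R,t=np.array(im['R']),np.array(im['t']); c=R@np.array([x,y,zz])+t
    s=c[:2]/c[2]; s=s*(1+im['k1']*(s@s)); u=int(s[0]*im['fx']+im['cx']);v=int(s[1]*im['fy']+im['cy'])
    u0=min(max(u-65,0),510);v0=min(max(v-75,0),330)
    tiles.append(cv2.resize(im['color'][v0:v0+150,u0:u0+130],(390,450),interpolation=cv2.INTER_CUBIC))
cv2.imwrite('pics/'+name,np.hstack(tiles)[...,::-1]); print(ctrl.get_obs()['tool_pos'])
E
python3 look.py g1.png .643 .174 .1
```

```text
[0.64242719 0.17451523 0.07264542]
```

View pics/g1.png

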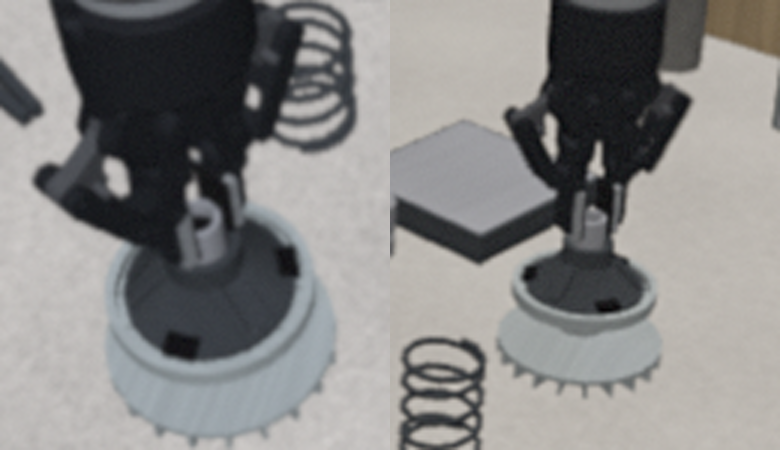

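The boss (22 mm) is held above the ramp collar, opening 20.5 mm, grip 39 N. I'll lift it straight out and carry it over to the dish.

Emit:
drive_tool(
  steps=[
    {"translation":[0,0,-0.3],"angular":[0,0,0],"gripper":0},
    {"translation":[0,0,-0.5],"angular":[0,0,0],"gripper":0},
    {"translation":[0,0,-0.6],"angular":[0,0,0],"gripper":0},
    {"translation":[0,0,-0.6],"angular":[0,0,0],"gripper":0},
    {"translation":[0,0,-0.6],"angular":[0,0,0],"gripper":0},
    {"translation":[0,0,-0.2],"angular":[0,0,0],"gripper":0},
    {"translation":[0,0,0],"angular":[0,0,0],"gripper":0},
  ],
)

```text
t: 7.15
tool_pos: [0.6421, 0.1744, 0.1849]
tool_rot: [0.694, 3.063, 0.001]
contact_force: [-0.6, 0.3, -1.3]
opening: 0.0204
grip_force: 39.3
```

```bash
python3 look.py g2.png .643 .174 .13
```

```text
[0.64121136 0.1743137  0.18274585]
```

View pics/g2.png

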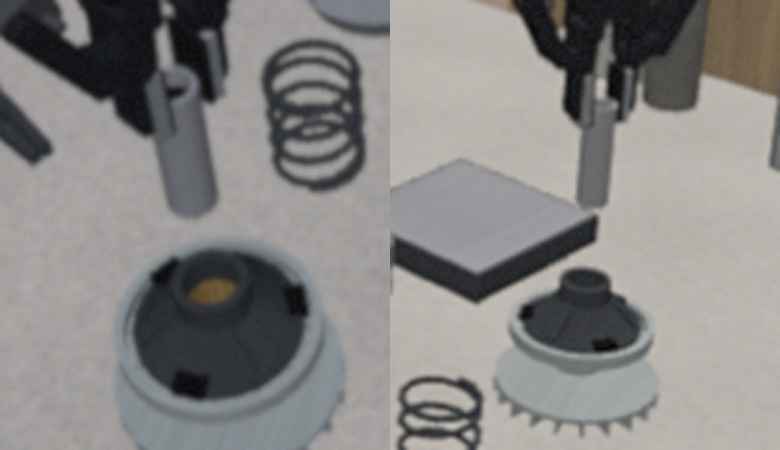

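The boss hangs clear and upright from the fingers, and the ramp plate is undisturbed. Now I'll carry it over to the dish.

Emit:
drive_tool(
  steps=[
    {"translation":[-0.3,-0.55,0],"angular":[0,0,0],"gripper":0},
    {"translation":[-0.45,-0.9,0],"angular":[0,0,0],"gripper":0},
    {"translation":[-0.45,-0.9,0],"angular":[0,0,0],"gripper":0},
    {"translation":[-0.45,-0.9,0],"angular":[0,0,0],"gripper":0},
    {"translation":[-0.45,-0.9,0],"angular":[0,0,0],"gripper":0},
    {"translation":[-0.45,-0.9,0],"angular":[0,0,0],"gripper":0},
    {"translation":[-0.45,-0.9,0],"angular":[0,0,0],"gripper":0},
    {"translation":[-0.48,-0.7,0],"angular":[0,0,0],"gripper":0},
  ],
)

```text
t: 8.25
tool_pos: [0.6518, -0.1269, 0.1822]
tool_rot: [-0.695, -3.061, -0.0]
contact_force: [0.1, -0.1, -1.1]
opening: 0.0207
grip_force: 39.3
```

Emit:
drive_tool(
  steps=[
    {"translation":[0,0,0],"angular":[0,0,0],"gripper":0},
    {"translation":[0,0,0],"angular":[0,0,0],"gripper":0},
  ],
)

```text
t: 8.5
tool_pos: [0.6522, -0.125, 0.1827]
tool_rot: [-0.694, -3.062, -0.001]
contact_force: [-1.0, 0.2, -1.7]
opening: 0.0199
grip_force: 39.4
```

```bash
python3 - <<'E' | grep -v rect
from m import *
im=ctrl.get_image('wrist'); np.save('wrist3.npy',im,allow_pickle=True); save(im,'wrist3.png'); P=cloud(im)
for k,c,z,r in(('dish',(.652,-.125),.025,.07),('spring',(.6465,.019),.071,.05),('ring',(.4465,.034),.045,.06)):
    d=np.hypot(P[...,0]-c[0],P[...,1]-c[1]); S=P[(d<r)&(abs(P[...,2]-z)<.003)]
    if len(S)>20: print(k,len(S),np.median(S[:,2]),circ(S).round(4),cv2.minAreaRect(S[:,:2].astype(np.float32)*1000)[:2])
d=np.hypot(P[...,0]-.465,P[...,1]+.268)
S=P[(d<.105)&(P[...,2]>.012)&(P[...,2]<.03)]; 
if len(S): print('tray',len(S),cv2.minAreaRect(S[:,:2].astype(np.float32)*1000))
print(ctrl.get_obs()['tool_pos'])
E
```

```text
dish 2078 0.023693472506879427 [ 0.6517 -0.1249  0.0536] ((650.2550659179688, -123.75276947021484), (110.72747039794922, 107.54341125488281))
spring 1577 0.06948641949384685 [0.646  0.0179 0.0246] ((646.6954956054688, 17.552383422851562), (53.99748229980469, 52.88988494873047))
tray 3547 ((488.41668701171875, -268.9723815917969), (131.4331817626953, 101.11591339111328), 82.39846801757812)
[ 0.65237141 -0.12460012  0.18300525]
```

View pics/wrist3.png

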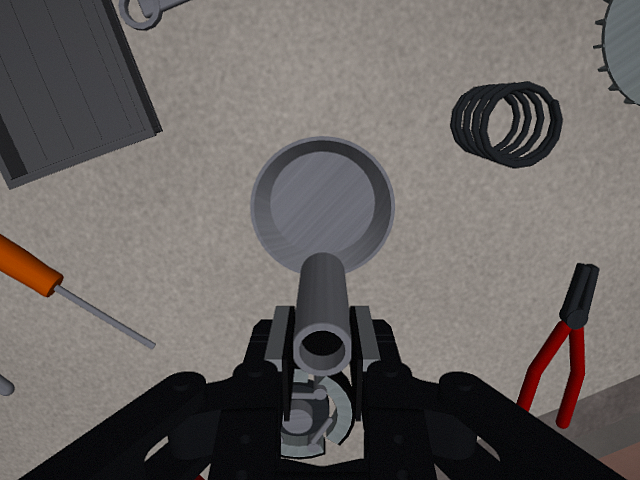

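The wrist view shows the boss gripped at (322,330) with the dish directly under the tool at (322,205). The spring is unmoved. Lowering now.

Emit:
drive_tool(
  steps=[
    {"translation":[0,0,0.4],"angular":[0,0,0],"gripper":0},
    {"translation":[0,0,0.7],"angular":[0,0,0],"gripper":0},
    {"translation":[0,0,0.7],"angular":[0,0,0],"gripper":0},
    {"translation":[0,0,0.7],"angular":[0,0,0],"gripper":0},
    {"translation":[0,0,0.5],"angular":[0,0,0],"gripper":0},
    {"translation":[0,0,0.3],"angular":[0,0,0],"gripper":0},
    {"translation":[0,0,0],"angular":[0,0,0],"gripper":0},
    {"translation":[0,0,0],"angular":[0,0,0],"gripper":0},
  ],
)

```text
t: 9.55
tool_pos: [0.6538, -0.1258, 0.0533]
tool_rot: [0.694, 3.062, -0.0]
contact_force: [-0.1, 0.0, -1.5]
opening: 0.0201
grip_force: 39.4
```

Emit:
drive_tool(
  steps=[
    {"translation":[0,0,0.08],"angular":[0,0,0],"gripper":0},
    {"translation":[0,0,0.06],"angular":[0,0,0],"gripper":0},
    {"translation":[0,0,0],"angular":[0,0,0],"gripper":0},
  ],
)

```text
t: 9.93
tool_pos: [0.6527, -0.1256, 0.0463]
tool_rot: [-0.695, -3.064, -0.0]
contact_force: [0.2, 0.1, -0.9]
opening: 0.0198
grip_force: 39.4
```

Emit:
drive_tool(
  steps=[
    {"translation":[0,0,0.05],"angular":[0,0,0],"gripper":0},
    {"translation":[0,0,0.04],"angular":[0,0,0],"gripper":0},
    {"translation":[0,0,0.03],"angular":[0,0,0],"gripper":0},
    {"translation":[0,0,0],"angular":[0,0,0],"gripper":0},
  ],
)

```text
t: 10.42
tool_pos: [0.6527, -0.1255, 0.0414]
tool_rot: [-0.694, -3.064, -0.0]
contact_force: [-0.7, -1.3, -0.9]
opening: 0.0202
grip_force: 39.4
```

Emit:
drive_tool(
  steps=[
    {"translation":[0,0,0.03],"angular":[0,0,0],"gripper":0},
    {"translation":[0,0,0],"angular":[0,0,0],"gripper":0},
  ],
)

```text
t: 10.68
tool_pos: [0.6531, -0.1257, 0.0407]
tool_rot: [0.694, 3.063, -0.0]
contact_force: [-0.8, 0.1, -0.3]
opening: 0.0198
grip_force: 39.6
```

Emit:
drive_tool(
  steps=[
    {"translation":[0,0,0.03],"angular":[0,0,0],"gripper":0},
    {"translation":[0,0,0],"angular":[0,0,0],"gripper":0},
  ],
)

```text
t: 10.92
tool_pos: [0.6537, -0.1259, 0.0407]
tool_rot: [0.694, 3.062, -0.0]
contact_force: [-2.0, 0.0, 5.0]
opening: 0.0202
grip_force: 40.0
```

Contact (5 N). Releasing and rising.

Emit:
drive_tool(
  steps=[
    {"translation":[0,0,0],"angular":[0,0,0],"gripper":0.35},
    {"translation":[0,0,0],"angular":[0,0,0],"gripper":0.6},
    {"translation":[0,0,0],"angular":[0,0,0],"gripper":0.6},
    {"translation":[0,0,-0.3],"angular":[0,0,0],"gripper":0.6},
    {"translation":[0,0,-0.8],"angular":[0,0,0],"gripper":0.8},
    {"translation":[0,0,-1],"angular":[0,0,0],"gripper":1},
    {"translation":[0,0,-1],"angular":[0,0,0],"gripper":1},
    {"translation":[0,0,-0.5],"angular":[0,0,0],"gripper":1},
  ],
)

```text
t: 11.92
tool_pos: [0.6542, -0.126, 0.1874]
tool_rot: [0.693, 3.059, -0.001]
contact_force: [-0.3, 0.0, 0.4]
opening: 0.0852
grip_force: 0.0
```

```bash
python3 - <<'E' | grep -v rect
from m import *
o=ctrl.get_obs();print(o['t'],o['tool_pos'])
def at(P,k,c,z,r):
    d=np.hypot(P[...,0]-c[0],P[...,1]-c[1]); S=P[(d<r)&(abs(P[...,2]-z)<.004)]
    if len(S)>20: print(k,len(S),np.median(S[:,2]).round(4),circ(S).round(4))
for n in('wrist','side','scene'):
    P=cloud(ctrl.get_image(n)); print(n)
    at(P,'boss',(.653,-.126),.077,.03); at(P,'collar',(.643,.174),.091,.03)
im=ctrl.get_image('scene')
p=plane(im,[123.7,185.5,225.3,162.3],[298.9,275.7,313.5,342.8],.026); print('tray',p.mean(0), np.linalg.norm(p-np.roll(p,1,0),axis=1))
E
```

```text
11.925 [ 0.65424649 -0.12598662  0.18735834]
wrist
boss 435 0.0757 [ 0.6538 -0.1263  0.0095]
side
boss 63 0.0764 [ 0.6528 -0.1238  0.0094]
collar 301 0.0914 [0.641  0.1761 0.0155]
scene
boss 73 0.0763 [ 0.6568 -0.1284  0.0095]
collar 113 0.0904 [0.6459 0.1717 0.0159]
tray [ 0.46599937 -0.26625157  0.026     ] [0.15739057 0.12827431 0.15136606 0.12569408]
```

The boss stands at its seat (top z≈0.0765, centred to about 2 mm). Back to the stack for the ramp plate.

Emit:
drive_tool(
  steps=[
    {"translation":[0.3,0.55,0],"angular":[0,0,0],"gripper":1},
    {"translation":[0.45,0.9,0],"angular":[0,0,0],"gripper":1},
    {"translation":[0.45,0.9,0],"angular":[0,0,0],"gripper":1},
    {"translation":[0.45,0.9,0],"angular":[0,0,0],"gripper":1},
    {"translation":[0.45,0.9,0],"angular":[0,0,0],"gripper":1},
    {"translation":[0.45,0.9,0],"angular":[0,0,0],"gripper":1},
    {"translation":[0.45,0.9,0],"angular":[0,0,0],"gripper":1},
    {"translation":[0.5,0.69,0],"angular":[0,0,0],"gripper":1},
  ],
)

```text
t: 13.12
tool_pos: [0.6392, 0.1772, 0.1807]
tool_rot: [-0.691, -3.061, 0.001]
contact_force: [0.6, -0.8, 0.7]
opening: 0.085
grip_force: 0.0
```

Emit:
drive_tool(
  steps=[
    {"translation":[0,0,0.5],"angular":[0,0,0],"gripper":0.8},
    {"translation":[0,0,0.8],"angular":[0,0,0],"gripper":0.8},
    {"translation":[0,0,0.8],"angular":[0,0,0],"gripper":0.8},
    {"translation":[0,0,0.5],"angular":[0,0,0],"gripper":0.8},
    {"translation":[0,0,0.2],"angular":[0,0,0],"gripper":0.8},
    {"translation":[0,0,0],"angular":[0,0,0],"gripper":0.8},
    {"translation":[0,0,0],"angular":[0,0,0],"gripper":0.8},
  ],
)

```text
t: 14.0
tool_pos: [0.6422, 0.1745, 0.0728]
tool_rot: [0.694, 3.061, 0.002]
contact_force: [-0.6, -0.0, -0.2]
opening: 0.0683
grip_force: 0.0
```

Emit:
drive_tool(
  steps=[
    {"translation":[-0.03,0,0.25],"angular":[0,0,0],"gripper":0.8},
    {"translation":[0,0,0.23],"angular":[0,0,0],"gripper":0.8},
    {"translation":[0,0,0],"angular":[0,0,0],"gripper":0.6},
    {"translation":[0,0,0],"angular":[0,0,0],"gripper":0.4},
    {"translation":[0,0,0],"angular":[0,0,0],"gripper":0.2},
    {"translation":[0,0,0],"angular":[0,0,0],"gripper":0.2},
    {"translation":[0,0,0],"angular":[0,0,0],"gripper":0.2},
    {"translation":[0,0,0],"angular":[0,0,0],"gripper":0.2},
  ],
  force=60,
)

```text
t: 15.0
tool_pos: [0.6423, 0.174, 0.0523]
tool_rot: [0.694, 3.063, 0.0]
contact_force: [-0.7, 0.2, 1.4]
opening: 0.0346
grip_force: 56.3
```

```bash
python3 look.py g4.png .643 .174 .09
```

```text
[0.64232066 0.17396551 0.05227616]
```

View pics/g4.png

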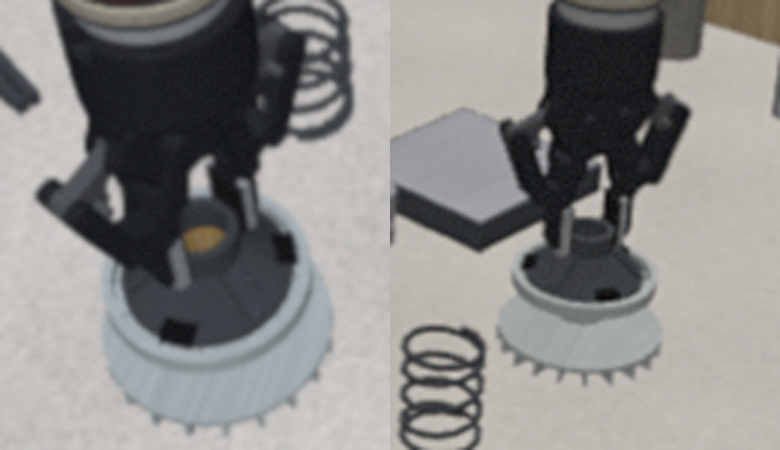

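Both pads are on the ramp plate's hub collar, opening 34.6 mm. Lifting it and carrying it to the tray.

Emit:
drive_tool(
  steps=[
    {"translation":[0,0,-0.15],"angular":[0,0,0],"gripper":0.2},
    {"translation":[0,0,-0.35],"angular":[0,0,0],"gripper":0.2},
    {"translation":[0,0,-0.6],"angular":[0,0,0],"gripper":0.2},
    {"translation":[0,0,-0.7],"angular":[0,0,0],"gripper":0.2},
    {"translation":[0,0,-0.7],"angular":[0,0,0],"gripper":0.2},
    {"translation":[0,0,-0.5],"angular":[0,0,0],"gripper":0.2},
    {"translation":[0,-0.3,0],"angular":[0,0,0],"gripper":0.2},
    {"translation":[0,-0.6,0],"angular":[0,0,0],"gripper":0.2},
  ],
)

```text
t: 16.1
tool_pos: [0.6257, 0.1409, 0.1709]
tool_rot: [-0.693, -3.063, 0.001]
contact_force: [-0.5, -0.6, -1.7]
opening: 0.0339
grip_force: 55.9
```

Emit:
drive_tool(
  steps=[
    {"translation":[-0.07,-0.9,0],"angular":[0,0,0],"gripper":0.2},
    {"translation":[-0.07,-0.9,0],"angular":[0,0,0],"gripper":0.2},
    {"translation":[-0.07,-0.9,0],"angular":[0,0,0],"gripper":0.2},
    {"translation":[-0.07,-0.9,0],"angular":[0,0,0],"gripper":0.2},
    {"translation":[-0.07,-0.9,0],"angular":[0,0,0],"gripper":0.2},
    {"translation":[-0.07,-0.9,0],"angular":[0,0,0],"gripper":0.2},
    {"translation":[-0.07,-0.9,0],"angular":[0,0,0],"gripper":0.2},
    {"translation":[-0.07,-0.9,0],"angular":[0,0,0],"gripper":0.2},
  ],
)

```text
t: 17.1
tool_pos: [0.5206, -0.1292, 0.1701]
tool_rot: [-0.694, -3.061, -0.0]
contact_force: [0.2, 0.7, -1.1]
opening: 0.0342
grip_force: 55.9
```

Emit:
drive_tool(
  steps=[
    {"translation":[-0.05,-0.9,0],"angular":[0,0,0],"gripper":0.2},
    {"translation":[-0.05,-0.9,0],"angular":[0,0,0],"gripper":0.2},
    {"translation":[-0.05,-0.9,0],"angular":[0,0,0],"gripper":0.2},
    {"translation":[0,-0.9,0],"angular":[0,0,0],"gripper":0.2},
    {"translation":[0,0,0],"angular":[0,0,0],"gripper":0.2},
    {"translation":[0,0,0],"angular":[0,0,0],"gripper":0.2},
  ],
)

```text
t: 17.85
tool_pos: [0.4652, -0.26, 0.1708]
tool_rot: [-0.695, -3.062, -0.002]
contact_force: [-0.5, -0.1, -1.5]
opening: 0.0339
grip_force: 56.1
```

```bash
python3 - <<'E' | grep -v rect
from m import *
print(ctrl.get_obs()['tool_pos'])
im=ctrl.get_image('wrist'); np.save('wrist4.npy',im,allow_pickle=True); P=cloud(im)
a=im['color']
s=ctrl.get_image('scene')['color'][230:390,70:350]
o=np.zeros((600,640,3),np.uint8);o[:300,:400]=cv2.resize(a,(400,300));o[300:,:525]=cv2.resize(s,(525,300));cv2.imwrite('pics/c5.png',o[...,::-1])
z=P[...,2];x=P[...,0];y=P[...,1]
for lo,hi in((.02,.030),(.0,.0075)):
    S=P[(z>lo)&(z<hi)&(np.hypot(x-.462,y+.265)<.1)]
    print(len(S),np.nanmin(S,0).round(3),np.nanmax(S,0).round(3))
E
```

```text
[ 0.46519051 -0.26004934  0.17078978]
4484 [ 0.376 -0.33   0.02 ] [ 0.535 -0.19   0.028]
18347 [ 0.364 -0.363  0.   ] [ 0.543 -0.165  0.007]
```

View pics/c5.png

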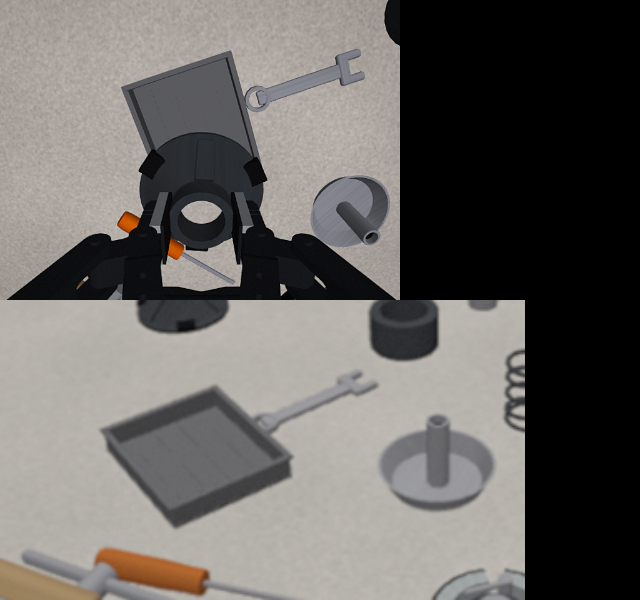

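The ramp plate hangs level and the boss stands in the dish. The tray is right under the tool, so I'm lowering.

Emit:
drive_tool(
  steps=[
    {"translation":[0.06,-0.11,0.4],"angular":[0,0,0],"gripper":0.2},
    {"translation":[0,0,0.7],"angular":[0,0,0],"gripper":0.2},
    {"translation":[0,0,0.7],"angular":[0,0,0],"gripper":0.2},
    {"translation":[0,0,0.7],"angular":[0,0,0],"gripper":0.2},
    {"translation":[0,0,0.7],"angular":[0,0,0],"gripper":0.2},
    {"translation":[0,0,0.5],"angular":[0,0,0],"gripper":0.2},
    {"translation":[0,0,0.2],"angular":[0,0,0],"gripper":0.2},
    {"translation":[0,0,0],"angular":[0,0,0],"gripper":0.2},
  ],
)

```text
t: 18.95
tool_pos: [0.4614, -0.2629, 0.0152]
tool_rot: [-0.693, -3.063, -0.001]
contact_force: [0.5, -0.5, -1.2]
opening: 0.0342
grip_force: 56.1
```

Emit:
drive_tool(
  steps=[
    {"translation":[0,0,0.1],"angular":[0,0,0],"gripper":0.2},
    {"translation":[0,0,0.06],"angular":[0,0,0],"gripper":0.2},
    {"translation":[0,0,0],"angular":[0,0,0],"gripper":0.2},
  ],
)

```text
t: 19.32
tool_pos: [0.462, -0.2636, 0.0098]
tool_rot: [0.694, 3.064, -0.0]
contact_force: [1.1, -0.1, -2.9]
opening: 0.0345
grip_force: 56.1
```

Emit:
drive_tool(
  steps=[
    {"translation":[0,0,0.06],"angular":[0,0,0],"gripper":0.2},
    {"translation":[0,0,0.05],"angular":[0,0,0],"gripper":0.2},
    {"translation":[0,0,0],"angular":[0,0,0],"gripper":0.2},
  ],
)

```text
t: 19.7
tool_pos: [0.4617, -0.2634, 0.0049]
tool_rot: [-0.694, -3.063, -0.0]
contact_force: [-0.1, 0.1, -1.9]
opening: 0.0344
grip_force: 56.1
```

Emit:
drive_tool(
  steps=[
    {"translation":[0,0,0.03],"angular":[0,0,0],"gripper":0.2},
    {"translation":[0,0,0],"angular":[0,0,0],"gripper":0.2},
    {"translation":[0,0,0],"angular":[0,0,0],"gripper":0.2},
  ],
)

```text
t: 20.08
tool_pos: [0.4619, -0.2636, 0.004]
tool_rot: [0.694, 3.064, -0.0]
contact_force: [0.0, 0.2, -1.9]
opening: 0.034
grip_force: 56.1
```

Emit:
drive_tool(
  steps=[
    {"translation":[0,0,0.03],"angular":[0,0,0],"gripper":0.2},
    {"translation":[0,0,0],"angular":[0,0,0],"gripper":0.2},
  ],
)

```text
t: 20.32
tool_pos: [0.4618, -0.2635, 0.0027]
tool_rot: [-0.694, -3.064, -0.0]
contact_force: [0.3, 0.2, -2.2]
opening: 0.0337
grip_force: 56.1
```

Emit:
drive_tool(
  steps=[
    {"translation":[0,0,0.03],"angular":[0,0,0],"gripper":0.2},
    {"translation":[0,0,0],"angular":[0,0,0],"gripper":0.2},
  ],
)

```text
t: 20.58
tool_pos: [0.462, -0.2636, 0.0023]
tool_rot: [-0.694, -3.064, -0.0]
contact_force: [-2.0, 1.7, 3.8]
opening: 0.0344
grip_force: 57.4
```

Contact, at exactly the predicted height. Releasing and rising.

Emit:
drive_tool(
  steps=[
    {"translation":[0,0,0],"angular":[0,0,0],"gripper":0.5},
    {"translation":[0,0,0],"angular":[0,0,0],"gripper":0.75},
    {"translation":[0,0,0],"angular":[0,0,0],"gripper":0.75},
    {"translation":[0,0,-0.3],"angular":[0,0,0],"gripper":0.75},
    {"translation":[0,0,-0.9],"angular":[0,0,0],"gripper":0.8},
    {"translation":[0,0,-1],"angular":[0,0,0],"gripper":0.8},
    {"translation":[0,0,-1],"angular":[0,0,0],"gripper":0.8},
    {"translation":[0,0,-0.8],"angular":[0,0,0],"gripper":0.8},
  ],
)

```text
t: 21.58
tool_pos: [0.4624, -0.2639, 0.1647]
tool_rot: [0.694, 3.061, -0.002]
contact_force: [0.3, -0.2, 0.2]
opening: 0.0687
grip_force: 0.0
```

Emit:
drive_tool(
  steps=[
    {"translation":[0.05,0.9,0],"angular":[0,0,0],"gripper":0.8},
    {"translation":[0.05,0.9,0],"angular":[0,0,0],"gripper":0.8},
    {"translation":[0.05,0.9,0],"angular":[0,0,0],"gripper":0.8},
    {"translation":[0.05,0.9,0],"angular":[0,0,0],"gripper":0.8},
    {"translation":[0.05,0.9,0],"angular":[0,0,0],"gripper":0.8},
    {"translation":[0.05,0.9,0],"angular":[0,0,0],"gripper":0.8},
    {"translation":[0.05,0.9,0],"angular":[0,0,0],"gripper":0.8},
    {"translation":[0.05,0.9,0],"angular":[0,0,0],"gripper":0.8},
  ],
)

```text
t: 22.58
tool_pos: [0.5722, 0.0044, 0.1627]
tool_rot: [0.694, 3.063, 0.0]
contact_force: [0.3, -0.0, 0.6]
opening: 0.0682
grip_force: 0.0
```

Emit:
drive_tool(
  steps=[
    {"translation":[0.06,0.9,0],"angular":[0,0,0],"gripper":0.6},
    {"translation":[0.06,0.9,0],"angular":[0,0,0],"gripper":0.6},
    {"translation":[0.06,0.9,0],"angular":[0,0,0],"gripper":0.6},
    {"translation":[0.06,0.9,0],"angular":[0,0,0],"gripper":0.6},
    {"translation":[0.06,0.9,0],"angular":[0,0,0],"gripper":0.6},
    {"translation":[0,0,0],"angular":[0,0,0],"gripper":0.6},
    {"translation":[0,0,0],"angular":[0,0,0],"gripper":0.6},
  ],
)

```text
t: 23.45
tool_pos: [0.6383, 0.1703, 0.162]
tool_rot: [0.694, 3.064, -0.001]
contact_force: [0.2, 0.0, -0.3]
opening: 0.0512
grip_force: 0.0
```

```bash
cat > chk.py <<'E'
from m import *
def at(P,k,c,z,r):
    d=np.hypot(P[...,0]-c[0],P[...,1]-c[1]); S=P[(d<r)&(abs(P[...,2]-z)<.003)]
    if len(S)>20: print(k,len(S),'z',np.median(S[:,2]).round(4),circ(S).round(4))
o=ctrl.get_obs();print(o['t'],o['tool_pos'],o['opening'])
for n in('wrist','side','scene'):
    im=ctrl.get_image(n); save(im,'last_'+n+'.png'); P=cloud(im); print(n)
    at(P,'ramp collar',(.462,-.263),.041,.03); at(P,'slide tower',(.643,.174),.072,.03); at(P,'slide rim',(.643,.174),.058,.06)
    at(P,'ring',(.447,.034),.045,.048);at(P,'spring',(.6465,.019),.071,.04);at(P,'socket',(.45,.163),.056,.03)
E
python3 chk.py | grep -v rect
```

```text
23.45 [0.63830855 0.17034724 0.16199239] 0.0512287655481742
wrist
slide tower 1365 z 0.071 [0.6427 0.1739 0.0154]
slide rim 3669 z 0.0569 [0.6427 0.174  0.0472]
ring 3011 z 0.0437 [0.4487 0.0349 0.0322]
spring 1121 z 0.0693 [0.6459 0.0196 0.0246]
side
ramp collar 109 z 0.0409 [ 0.4612 -0.2615  0.0154]
slide tower 289 z 0.0727 [0.641  0.1761 0.0152]
slide rim 974 z 0.0582 [0.6413 0.176  0.0468]
ring 899 z 0.0454 [0.4445 0.0361 0.0338]
spring 184 z 0.0702 [0.6443 0.0214 0.0246]
socket 385 z 0.0561 [0.4475 0.1655 0.0201]
scene
ramp collar 133 z 0.0409 [ 0.4661 -0.266   0.0151]
slide tower 101 z 0.0718 [0.6464 0.1725 0.0159]
slide rim 353 z 0.0575 [0.6453 0.1728 0.0469]
ring 355 z 0.0449 [0.4501 0.03   0.0341]
spring 148 z 0.0701 [0.649  0.0163 0.0246]
socket 102 z 0.0559 [0.4523 0.1603 0.0201]
```

The ramp plate lies flat (collar top z=0.041), and the socket and spring are unmoved. The sliding half tower is at (0.643, 0.174), so I'm going down to grip it.

Emit:
drive_tool(
  steps=[
    {"translation":[-0.07,0.14,0.4],"angular":[0,0,0],"gripper":0.6},
    {"translation":[0,0,0.7],"angular":[0,0,0],"gripper":0.6},
    {"translation":[0,0,0.7],"angular":[0,0,0],"gripper":0.6},
    {"translation":[0,0,0.7],"angular":[0,0,0],"gripper":0.6},
    {"translation":[0,0,0.4],"angular":[0,0,0],"gripper":0.6},
    {"translation":[0,0,0.2],"angular":[0,0,0],"gripper":0.6},
    {"translation":[0,0,0.12],"angular":[0,0,0],"gripper":0.6},
    {"translation":[0,0,0],"angular":[0,0,0],"gripper":0.6},
  ],
)

```text
t: 24.6
tool_pos: [0.6439, 0.1747, 0.0334]
tool_rot: [0.694, 3.063, 0.001]
contact_force: [-0.2, 0.3, 0.6]
opening: 0.0514
grip_force: 0.0
```

Emit:
drive_tool(
  steps=[
    {"translation":[0,0,0],"angular":[0,0,0],"gripper":0.6},
    {"translation":[0,0,0],"angular":[0,0,0],"gripper":0.4},
    {"translation":[0,0,0],"angular":[0,0,0],"gripper":0.2},
    {"translation":[0,0,0],"angular":[0,0,0],"gripper":0.2},
    {"translation":[0,0,0],"angular":[0,0,0],"gripper":0.2},
    {"translation":[0,0,0],"angular":[0,0,0],"gripper":0.2},
  ],
  force=80,
)

```text
t: 25.35
tool_pos: [0.6441, 0.1746, 0.0344]
tool_rot: [0.694, 3.063, 0.0]
contact_force: [-2.8, -0.5, 5.1]
opening: 0.0335
grip_force: 78.9
```

```bash
python3 look.py g6.png .643 .174 .07
```

```text
[0.64402606 0.17460548 0.03438707]
```

View pics/g6.png

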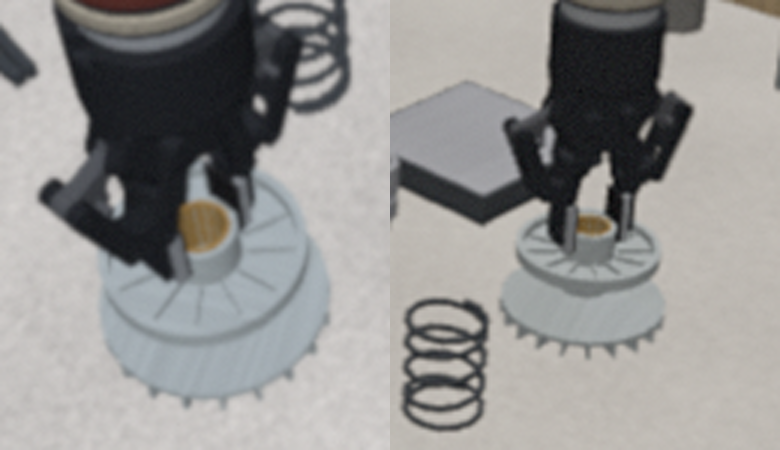

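The fingers hold the tower inside the cup. Lifting it and carrying it to the press ring.

Emit:
drive_tool(
  steps=[
    {"translation":[0,0,-0.15],"angular":[0,0,0],"gripper":0.2},
    {"translation":[0,0,-0.35],"angular":[0,0,0],"gripper":0.2},
    {"translation":[0,0,-0.6],"angular":[0,0,0],"gripper":0.2},
    {"translation":[0,0,-0.7],"angular":[0,0,0],"gripper":0.2},
    {"translation":[0,0,-0.7],"angular":[0,0,0],"gripper":0.2},
    {"translation":[0,0,-0.5],"angular":[0,0,0],"gripper":0.2},
    {"translation":[0,0,0],"angular":[0,0,0],"gripper":0.2},
    {"translation":[0,0,0],"angular":[0,0,0],"gripper":0.2},
  ],
)

```text
t: 26.45
tool_pos: [0.6426, 0.1745, 0.1513]
tool_rot: [-0.694, -3.062, 0.001]
contact_force: [-0.9, 0.4, -3.6]
opening: 0.0332
grip_force: 79.9
```

Emit:
drive_tool(
  steps=[
    {"translation":[0.2,-0.36,0],"angular":[0,0,0],"gripper":0.2},
    {"translation":[0.4,-0.7,0],"angular":[0,0,0],"gripper":0.2},
    {"translation":[0.4,-0.7,0],"angular":[0,0,0],"gripper":0.2},
    {"translation":[0.4,-0.7,0],"angular":[0,0,0],"gripper":0.2},
    {"translation":[0.4,-0.8,0],"angular":[0,0,0],"gripper":0.2},
    {"translation":[0.4,-0.8,0],"angular":[0,0,0],"gripper":0.2},
    {"translation":[0.4,-0.8,0],"angular":[0,0,0],"gripper":0.2},
    {"translation":[0.28,-0.42,0],"angular":[0,0,0],"gripper":0.2},
  ],
)

```text
t: 27.45
tool_pos: [0.4461, 0.033, 0.1507]
tool_rot: [-0.695, -3.06, 0.001]
contact_force: [0.5, -0.4, -2.7]
opening: 0.0329
grip_force: 80.2
```

Emit:
drive_tool(
  steps=[
    {"translation":[0,0,0],"angular":[0,0,0],"gripper":0.2},
    {"translation":[0,0,0],"angular":[0,0,0],"gripper":0.2},
  ],
)

```text
t: 27.7
tool_pos: [0.4484, 0.034, 0.1522]
tool_rot: [-0.694, -3.063, -0.0]
contact_force: [0.2, -0.3, -3.1]
opening: 0.0333
grip_force: 80.3
```

```bash
python3 - <<'E' | grep -v rect
from m import *
o=ctrl.get_obs();print(o['tool_pos'])
def at(P,k,c,z,r,tol=.003):
    d=np.hypot(P[...,0]-c[0],P[...,1]-c[1]); S=P[(d<r)&(abs(P[...,2]-z)<tol)]
    if len(S)>20: print(k,len(S),'z',np.median(S[:,2]).round(4),circ(S).round(4),[np.round(q,1) for q in cv2.minAreaRect(S[:,:2].astype(np.float32)*1000)[:2]])
c=o['tool_pos'][:2]; b=o['tool_pos'][2]+.0036
for n in('side','scene','wrist'):
    P=cloud(ctrl.get_image(n)); print(n)
    at(P,'held rim',c,b+.020,.06); at(P,'held tower',c,b+.034,.025); at(P,'ring',(.4477,.034),.045,.048); at(P,'fan collar',(.6433,.174),.038,.03)
E
python3 look.py g7.png .448 .034 .12
```

```text
[0.44841401 0.03401969 0.15215557]
side
held rim 699 z 0.1757 [0.4468 0.0368 0.0469] [array([445.6,  37.2]), array([100.3,  98.1])]
held tower 150 z 0.1902 [0.4514 0.0361 0.0203] [array([442.1,  39.6]), array([47.4, 25.8])]
ring 902 z 0.0453 [0.4446 0.036  0.0338] [array([444.8,  34.4]), array([79.3, 78.6])]
fan collar 359 z 0.0385 [0.6409 0.1761 0.0139] [array([641.3, 175. ]), array([34. , 36.6])]
scene
held rim 303 z 0.1755 [0.4503 0.032  0.047 ] [array([450.6,  31. ]), array([100.7,  99.4])]
held tower 110 z 0.1897 [0.451  0.0319 0.016 ] [array([453.2,  36.3]), array([37.3, 41.6])]
ring 340 z 0.0448 [0.4497 0.0301 0.0339] [array([448.6,  31.2]), array([78.9, 78.5])]
fan collar 127 z 0.0379 [0.6459 0.1719 0.0141] [array([645.2, 171.4]), array([34.1, 37.8])]
wrist
held rim 9983 z 0.1749 [0.4475 0.0343 0.0467] [array([446.7,  34.5]), array([97.3, 97.9])]
held tower 4811 z 0.1891 [0.4475 0.0344 0.0155] [array([448.7,  36.8]), array([43.3, 37.1])]
ring 1915 z 0.0437 [0.455  0.029  0.0432] [array([420.2,  44.6]), array([70.8, 23.1])]
fan collar 1162 z 0.0369 [0.6422 0.1736 0.0139] [array([643. , 173.9]), array([37.7, 35.2])]
[0.44870282 0.03404608 0.15269926]
```

View pics/g7.png

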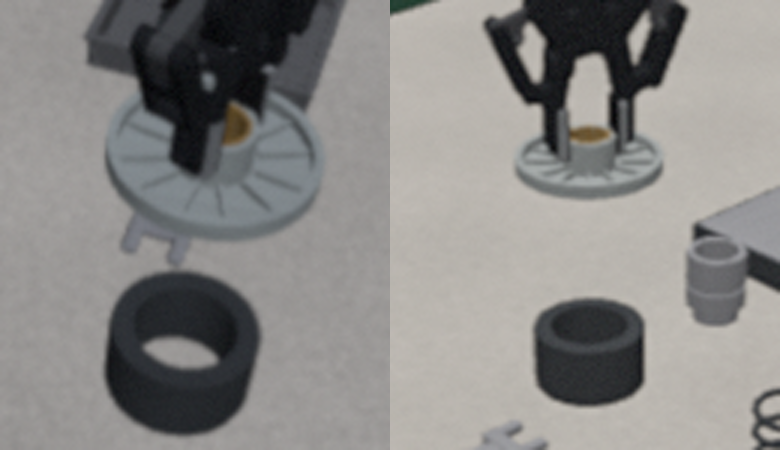

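The held part's rim is level (z=0.1757 in both views) and within 2.5 mm of the ring axis. I'll correct by −1.8 mm in tool y and lower it.

Emit:
drive_tool(
  steps=[
    {"translation":[0.02,-0.04,0.3],"angular":[0,0,0],"gripper":0.2},
    {"translation":[0,0,0.6],"angular":[0,0,0],"gripper":0.2},
    {"translation":[0,0,0.6],"angular":[0,0,0],"gripper":0.2},
    {"translation":[0,0,0.6],"angular":[0,0,0],"gripper":0.2},
    {"translation":[0,0,0.4],"angular":[0,0,0],"gripper":0.2},
    {"translation":[0,0,0.1],"angular":[0,0,0],"gripper":0.2},
    {"translation":[0,0,0],"angular":[0,0,0],"gripper":0.2},
    {"translation":[0,0,0],"angular":[0,0,0],"gripper":0.2},
  ],
)

```text
t: 28.95
tool_pos: [0.4479, 0.0326, 0.0499]
tool_rot: [0.694, 3.062, 0.0]
contact_force: [0.4, 0.8, -2.7]
opening: 0.0331
grip_force: 80.3
```

Emit:
drive_tool(
  steps=[
    {"translation":[0,0,0.1],"angular":[0,0,0],"gripper":0.2},
    {"translation":[0,0,0.08],"angular":[0,0,0],"gripper":0.2},
    {"translation":[0,0,0.05],"angular":[0,0,0],"gripper":0.2},
    {"translation":[0,0,0],"angular":[0,0,0],"gripper":0.2},
  ],
)

```text
t: 29.45
tool_pos: [0.4467, 0.0327, 0.0393]
tool_rot: [-0.694, -3.063, 0.0]
contact_force: [-0.3, 0.2, -2.9]
opening: 0.0329
grip_force: 80.3
```

Emit:
drive_tool(
  steps=[
    {"translation":[0,0,0.04],"angular":[0,0,0],"gripper":0.2},
    {"translation":[0,0,0],"angular":[0,0,0],"gripper":0.2},
    {"translation":[0,0,0],"angular":[0,0,0],"gripper":0.2},
  ],
)

```text
t: 29.82
tool_pos: [0.447, 0.0326, 0.0381]
tool_rot: [0.694, 3.064, 0.0]
contact_force: [-0.4, -0.0, -3.2]
opening: 0.0332
grip_force: 80.3
```

Emit:
drive_tool(
  steps=[
    {"translation":[0,0,0.04],"angular":[0,0,0],"gripper":0.2},
    {"translation":[0,0,0],"angular":[0,0,0],"gripper":0.2},
  ],
)

```text
t: 30.08
tool_pos: [0.4468, 0.0327, 0.0362]
tool_rot: [-0.694, -3.064, 0.0]
contact_force: [-0.5, 1.1, -2.8]
opening: 0.033
grip_force: 80.3
```

Emit:
drive_tool(
  steps=[
    {"translation":[0,0,0.03],"angular":[0,0,0],"gripper":0.2},
    {"translation":[0,0,0],"angular":[0,0,0],"gripper":0.2},
  ],
)

```text
t: 30.32
tool_pos: [0.4471, 0.0327, 0.0354]
tool_rot: [0.694, 3.064, 0.0]
contact_force: [0.2, 0.3, -1.4]
opening: 0.0334
grip_force: 80.5
```

Emit:
drive_tool(
  steps=[
    {"translation":[0,0,0.02],"angular":[0,0,0],"gripper":0.2},
    {"translation":[0,0,0],"angular":[0,0,0],"gripper":0.2},
  ],
)

```text
t: 30.58
tool_pos: [0.4471, 0.0327, 0.0354]
tool_rot: [-0.694, -3.063, 0.0]
contact_force: [-4.0, 1.5, 5.5]
opening: 0.0335
grip_force: 81.2
```

Emit:
drive_tool(
  steps=[
    {"translation":[0,0,0],"angular":[0,0,0],"gripper":0.5},
    {"translation":[0,0,0],"angular":[0,0,0],"gripper":0.6},
    {"translation":[0,0,0],"angular":[0,0,0],"gripper":0.6},
    {"translation":[0,0,-0.2],"angular":[0,0,0],"gripper":0.6},
    {"translation":[0,0,-0.6],"angular":[0,0,0],"gripper":0.6},
    {"translation":[0,0,-0.9],"angular":[0,0,0],"gripper":0.8},
    {"translation":[0,0,-0.9],"angular":[0,0,0],"gripper":0.8},
    {"translation":[0,0,-0.5],"angular":[0,0,0],"gripper":0.8},
  ],
)

```text
t: 31.58
tool_pos: [0.4481, 0.0326, 0.1615]
tool_rot: [0.693, 3.06, 0.001]
contact_force: [-0.5, -0.1, 0.2]
opening: 0.0683
grip_force: 0.0
```

```bash
cat >> chk.py <<'E'
    at(P,'placed rim',(.4473,.033),.059,.06); at(P,'placed tower',(.4473,.033),.073,.03); at(P,'fan collar',(.6433,.174),.038,.03); at(P,'fan placed',(.45,.29),.068,.04)
E
python3 chk.py | grep -v 'rect\|slide\|ring '
```

```text
31.575 [0.44812363 0.03256132 0.16151673] 0.06831509294320061
wrist
ramp collar 474 z 0.0396 [ 0.463  -0.2631  0.0155]
socket 1857 z 0.0548 [0.4489 0.1627 0.0199]
placed rim 3794 z 0.0579 [0.4466 0.0327 0.047 ]
placed tower 1408 z 0.072 [0.4463 0.0325 0.0154]
fan collar 1092 z 0.0369 [0.6422 0.1737 0.0141]
side
socket 384 z 0.0561 [0.4475 0.1654 0.0201]
placed rim 769 z 0.059 [0.4454 0.0347 0.0465]
placed tower 217 z 0.0731 [0.4452 0.035  0.0154]
fan collar 354 z 0.0384 [0.6409 0.176  0.0138]
scene
ramp collar 127 z 0.041 [ 0.4659 -0.266   0.0155]
socket 100 z 0.0558 [0.4521 0.1607 0.0198]
placed rim 342 z 0.0587 [0.4485 0.0308 0.0469]
placed tower 93 z 0.073 [0.4494 0.0303 0.0155]
fan collar 125 z 0.0377 [0.6461 0.1716 0.0145]
```

The sliding half is seated (rim z=0.059, tower z=0.073, about 1 mm off axis). Next is the finned half.

Emit:
drive_tool(
  steps=[
    {"translation":[-0.2,0.36,0],"angular":[0,0,0],"gripper":0.8},
    {"translation":[-0.4,0.7,0],"angular":[0,0,0],"gripper":0.8},
    {"translation":[-0.4,0.7,0],"angular":[0,0,0],"gripper":0.8},
    {"translation":[-0.4,0.7,0],"angular":[0,0,0],"gripper":0.8},
    {"translation":[-0.4,0.8,0],"angular":[0,0,0],"gripper":0.8},
    {"translation":[-0.4,0.8,0],"angular":[0,0,0],"gripper":0.8},
    {"translation":[-0.4,0.8,0],"angular":[0,0,0],"gripper":0.8},
    {"translation":[-0.26,0.44,0],"angular":[0,0,0],"gripper":0.8},
  ],
)

```text
t: 32.72
tool_pos: [0.6415, 0.1755, 0.1559]
tool_rot: [-0.693, -3.061, 0.002]
contact_force: [-1.5, -0.3, 0.9]
opening: 0.0687
grip_force: 0.0
```

Emit:
drive_tool(
  steps=[
    {"translation":[0,0,0.4],"angular":[0,0,0],"gripper":0.75},
    {"translation":[0,0,0.7],"angular":[0,0,0],"gripper":0.75},
    {"translation":[0,0,0.8],"angular":[0,0,0],"gripper":0.75},
    {"translation":[0,0,0.8],"angular":[0,0,0],"gripper":0.75},
    {"translation":[0,0,0.5],"angular":[0,0,0],"gripper":0.75},
    {"translation":[0,0,0.2],"angular":[0,0,0],"gripper":0.75},
    {"translation":[0,0,0],"angular":[0,0,0],"gripper":0.75},
    {"translation":[0,0,0],"angular":[0,0,0],"gripper":0.75},
  ],
)

```text
t: 33.72
tool_pos: [0.6427, 0.1747, 0.024]
tool_rot: [0.694, 3.061, 0.001]
contact_force: [-0.6, -0.8, -0.0]
opening: 0.0641
grip_force: 0.0
```

Emit:
drive_tool(
  steps=[
    {"translation":[0,0,0.3],"angular":[0,0,0],"gripper":0.75},
    {"translation":[0,0,0.21],"angular":[0,0,0],"gripper":0.75},
    {"translation":[0,0,0],"angular":[0,0,0],"gripper":0.75},
    {"translation":[0,0,0],"angular":[0,0,0],"gripper":0.5},
    {"translation":[0,0,0],"angular":[0,0,0],"gripper":0.2},
    {"translation":[0,0,0],"angular":[0,0,0],"gripper":0.2},
    {"translation":[0,0,0],"angular":[0,0,0],"gripper":0.2},
    {"translation":[0,0,0],"angular":[0,0,0],"gripper":0.2},
  ],
  force=80,
)

```text
t: 34.72
tool_pos: [0.6421, 0.1748, 0.0028]
tool_rot: [0.694, 3.063, 0.001]
contact_force: [-2.2, 0.6, 5.7]
opening: 0.0326
grip_force: 79.5
```

Emit:
drive_tool(
  steps=[
    {"translation":[0,0,-0.1],"angular":[0,0,0],"gripper":0.2},
    {"translation":[0,0,-0.2],"angular":[0,0,0],"gripper":0.2},
    {"translation":[0,0,-0.2],"angular":[0,0,0],"gripper":0.2},
    {"translation":[0,0,0],"angular":[0,0,0],"gripper":0.2},
    {"translation":[0,0,0],"angular":[0,0,0],"gripper":0.2},
  ],
)

```text
t: 35.35
tool_pos: [0.6415, 0.1746, 0.0219]
tool_rot: [-0.695, -3.064, 0.0]
contact_force: [1.0, -0.8, -3.5]
opening: 0.0332
grip_force: 79.7
```

```bash
python3 look.py g8.png .643 .174 .05
```

```text
[0.6412657  0.17454315 0.02161503]
```

View pics/g8.png

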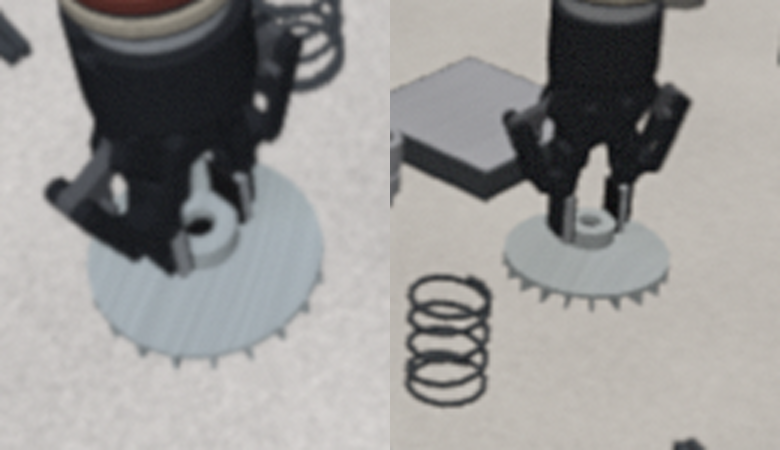

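The finned half is lifted and level. Raising it further, then re-measuring the surface plate.

Emit:
drive_tool(
  steps=[
    {"translation":[0,0,-0.3],"angular":[0,0,0],"gripper":0.2},
    {"translation":[0,0,-0.6],"angular":[0,0,0],"gripper":0.2},
    {"translation":[0,0,-0.7],"angular":[0,0,0],"gripper":0.2},
    {"translation":[0,0,-0.7],"angular":[0,0,0],"gripper":0.2},
    {"translation":[0,0,-0.6],"angular":[0,0,0],"gripper":0.2},
    {"translation":[0,0,0],"angular":[0,0,0],"gripper":0.2},
    {"translation":[0,0,0],"angular":[0,0,0],"gripper":0.2},
  ],
)

```text
t: 36.33
tool_pos: [0.641, 0.1745, 0.1371]
tool_rot: [-0.694, -3.063, 0.001]
contact_force: [0.9, -0.0, -4.5]
opening: 0.0328
grip_force: 80.0
```

Run:
```python
from h import *
print(ctrl.get_obs()['tool_pos'])
ims={'scene':ctrl.get_image('scene'),'wrist1':np.load('wrist1.npy',allow_pickle=True).item()}
for n,im in ims.items():
    P=cloud(im); M=((abs(P[...,2]-.030)<.004)&(abs(P[...,0]-.45)<.12)&(abs(P[...,1]-.288)<.105)).astype(np.uint8)
    M=cv2.morphologyEx(M,cv2.MORPH_OPEN,np.ones((3,3),np.uint8))
    k,L,S,c=cv2.connectedComponentsWithStats(M); i=1+np.argmax(S[1:,4])
    cs,_=cv2.findContours((L==i).astype(np.uint8),cv2.RETR_EXTERNAL,cv2.CHAIN_APPROX_NONE)
    h=cv2.convexHull(max(cs,key=cv2.contourArea)); 
    for e in(3,5,8,12,16):
        q=cv2.approxPolyDP(h,e,True)
        if len(q)==4: break
    q=q[:,0]; p=plane(im,q[:,0],q[:,1],.03)
    Q=P[L==i]; Q=Q[np.isfinite(Q[:,0])]
    H=plane(im,h[:,0,0],h[:,0,1],.03)[:,:2].astype(np.float32)*1000
    print(n,S[i],q.tolist(),p[:,:2].round(4).tolist(),'c',p.mean(0).round(4),'side',np.linalg.norm(p-np.roll(p,1,0),axis=1).round(3),'med',np.median(Q,0).round(4),'rect',cv2.minAreaRect(H))
```

```text
[0.6410135  0.17452044 0.13713334]
scene [ 322  184   65   40 1373] [[386, 214], [363, 223], [322, 200], [362, 184]] [[0.5287, 0.2799], [0.5178, 0.2089], [0.3733, 0.2298], [0.3846, 0.3685]] c [0.4511 0.2718 0.03  ] side [0.169 0.072 0.146 0.139] med [0.4403 0.269  0.0302] rect ((452.0461730957031, 288.73028564453125), (154.3950653076172, 153.95358276367188), 87.6214370727539)
wrist1 [  129   109   222   213 27085] [[283, 109], [350, 264], [208, 321], [129, 181]] [[0.3767, 0.3711], [0.5233, 0.3639], [0.5177, 0.2172], [0.3707, 0.2238]] c [0.4471 0.294  0.03  ] side [0.147 0.147 0.147 0.147] med [0.4416 0.2971 0.029 ] rect ((447.1761169433594, 294.02398681640625), (149.52874755859375, 149.1975555419922), 87.64205169677734)
```

Plate centre ≈ (0.448, 0.2925), sides 147–149 mm. Carrying the part there.

Emit:
drive_tool(
  steps=[
    {"translation":[0.4,0.08,0],"angular":[0,0,0],"gripper":0.2},
    {"translation":[0.8,0.08,0],"angular":[0,0,0],"gripper":0.2},
    {"translation":[0.8,0.08,0],"angular":[0,0,0],"gripper":0.2},
    {"translation":[0.8,0.08,0],"angular":[0,0,0],"gripper":0.2},
    {"translation":[0.8,0.08,0],"angular":[0,0,0],"gripper":0.2},
    {"translation":[0.8,0.08,0],"angular":[0,0,0],"gripper":0.2},
    {"translation":[0.8,0.08,0],"angular":[0,0,0],"gripper":0.2},
    {"translation":[0.4,0,0],"angular":[0,0,0],"gripper":0.2},
  ],
)

```text
t: 37.38
tool_pos: [0.4467, 0.2921, 0.137]
tool_rot: [-0.691, -3.063, 0.001]
contact_force: [0.1, -0.4, -3.2]
opening: 0.0328
grip_force: 80.0
```

Emit:
drive_tool(
  steps=[
    {"translation":[0,0,0.3],"angular":[0,0,0],"gripper":0.2},
    {"translation":[0,0,0.6],"angular":[0,0,0],"gripper":0.2},
    {"translation":[0,0,0.6],"angular":[0,0,0],"gripper":0.2},
    {"translation":[0,0,0.4],"angular":[0,0,0],"gripper":0.2},
    {"translation":[0,0,0.2],"angular":[0,0,0],"gripper":0.2},
    {"translation":[0,0,0],"angular":[0,0,0],"gripper":0.2},
    {"translation":[0,0,0],"angular":[0,0,0],"gripper":0.2},
  ],
)

```text
t: 38.25
tool_pos: [0.45, 0.2917, 0.055]
tool_rot: [0.694, 3.062, 0.002]
contact_force: [0.1, -0.5, -3.5]
opening: 0.0327
grip_force: 80.0
```

```bash
python3 look.py g9.png .448 .292 .06
```

```text
[0.44994469 0.29176613 0.05513104]
```

View pics/g9.png

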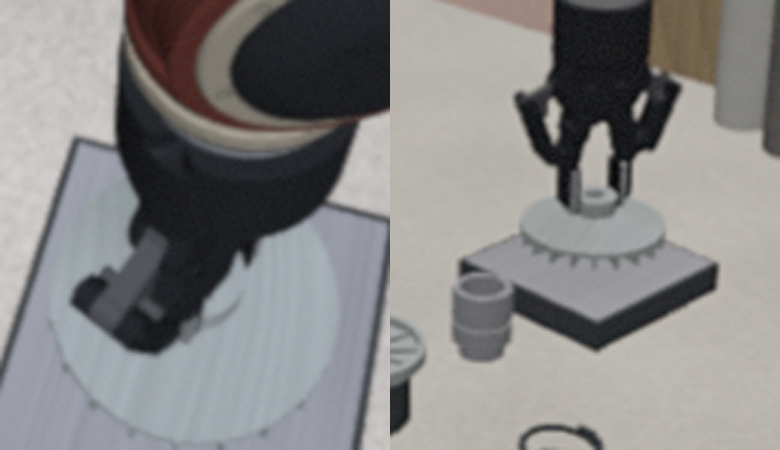

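The part is level and centred above the plate. Lowering gently.

Emit:
drive_tool(
  steps=[
    {"translation":[0.03,0,0.2],"angular":[0,0,0],"gripper":0.2},
    {"translation":[0,0,0.15],"angular":[0,0,0],"gripper":0.2},
    {"translation":[0,0,0.1],"angular":[0,0,0],"gripper":0.2},
    {"translation":[0,0,0],"angular":[0,0,0],"gripper":0.2},
  ],
)

```text
t: 38.85
tool_pos: [0.4476, 0.2917, 0.0353]
tool_rot: [-0.694, -3.063, 0.001]
contact_force: [-0.7, -0.3, -4.5]
opening: 0.0328
grip_force: 80.0
```

Emit:
drive_tool(
  steps=[
    {"translation":[0,0,0.05],"angular":[0,0,0],"gripper":0.2},
    {"translation":[0,0,0],"angular":[0,0,0],"gripper":0.2},
  ],
)

```text
t: 39.1
tool_pos: [0.4481, 0.2919, 0.034]
tool_rot: [0.694, 3.064, 0.0]
contact_force: [-0.8, -0.7, -3.4]
opening: 0.0326
grip_force: 80.0
```

Emit:
drive_tool(
  steps=[
    {"translation":[0,0,0.03],"angular":[0,0,0],"gripper":0.2},
    {"translation":[0,0,0],"angular":[0,0,0],"gripper":0.2},
  ],
)

```text
t: 39.35
tool_pos: [0.4482, 0.292, 0.0329]
tool_rot: [0.694, 3.064, 0.0]
contact_force: [0.2, -0.9, -4.0]
opening: 0.0327
grip_force: 80.0
```

Emit:
drive_tool(
  steps=[
    {"translation":[0,0,0.03],"angular":[0,0,0],"gripper":0.2},
    {"translation":[0,0,0],"angular":[0,0,0],"gripper":0.2},
  ],
)

```text
t: 39.6
tool_pos: [0.4482, 0.292, 0.0328]
tool_rot: [-0.694, -3.064, 0.001]
contact_force: [-5.5, -3.0, 5.3]
opening: 0.0329
grip_force: 81.1
```

Emit:
drive_tool(
  steps=[
    {"translation":[0,0,0.01],"angular":[0,0,0],"gripper":0.2},
    {"translation":[0,0,0],"angular":[0,0,0],"gripper":0.2},
  ],
)

```text
t: 39.85
tool_pos: [0.4482, 0.292, 0.0328]
tool_rot: [-0.694, -3.064, 0.001]
contact_force: [-5.7, -3.0, 8.0]
opening: 0.0328
grip_force: 81.2
```

Seated. Releasing and rising.

Emit:
drive_tool(
  steps=[
    {"translation":[0,0,0],"angular":[0,0,0],"gripper":0.5},
    {"translation":[0,0,0],"angular":[0,0,0],"gripper":0.75},
    {"translation":[0,0,0],"angular":[0,0,0],"gripper":0.75},
    {"translation":[0,0,-0.3],"angular":[0,0,0],"gripper":0.75},
    {"translation":[0,0,-0.9],"angular":[0,0,0],"gripper":0.8},
    {"translation":[0,0,-1],"angular":[0,0,0],"gripper":0.8},
    {"translation":[0,0,-1],"angular":[0,0,0],"gripper":0.8},
    {"translation":[0,0,-0.8],"angular":[0,0,0],"gripper":0.8},
  ],
)

```text
t: 40.85
tool_pos: [0.4486, 0.2922, 0.1943]
tool_rot: [0.694, 3.062, 0.003]
contact_force: [0.5, 1.3, 0.2]
opening: 0.0681
grip_force: 0.0
```

Emit:
drive_tool(
  steps=[
    {"translation":[0,0,0],"angular":[0,0,0],"gripper":0.8},
    {"translation":[0,0,0],"angular":[0,0,0],"gripper":0.8},
  ],
)

```text
t: 41.1
tool_pos: [0.4477, 0.2917, 0.1906]
tool_rot: [-0.694, -3.063, 0.001]
contact_force: [0.1, -1.1, -0.7]
opening: 0.0683
grip_force: 0.0
```

```bash
python3 chk.py | grep -v 'rect\|slide\|ring '
```

```text
41.1 [0.44766926 0.29173201 0.19059282] 0.0683109429390607
wrist
socket 1132 z 0.0548 [0.4491 0.164  0.0198]
placed rim 1898 z 0.0578 [0.4469 0.0339 0.0463]
placed tower 814 z 0.0718 [0.4467 0.0334 0.0153]
fan placed 1661 z 0.0668 [0.4492 0.2911 0.0139]
side
socket 68 z 0.0561 [0.4454 0.1665 0.0185]
fan placed 578 z 0.0684 [0.4481 0.293  0.0138]
scene
ramp collar 125 z 0.0409 [ 0.4662 -0.2656  0.0153]
socket 105 z 0.0558 [0.4519 0.1604 0.0204]
placed rim 332 z 0.0586 [0.4484 0.031  0.0471]
placed tower 101 z 0.073 [0.4497 0.0301 0.0154]
fan placed 84 z 0.0677 [0.4521 0.2907 0.0147]
```

View pics/last_scene.png

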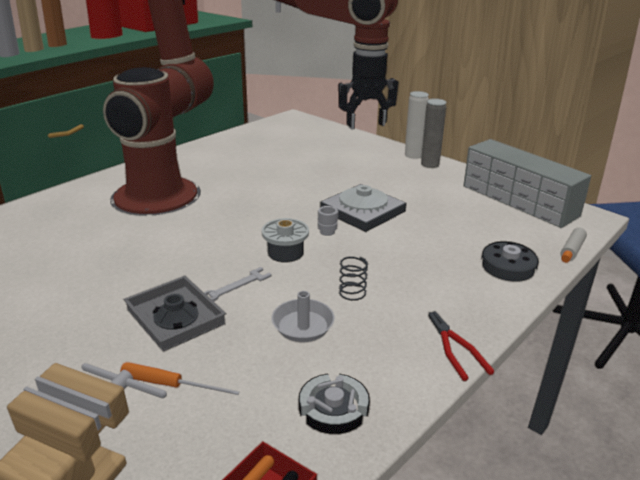

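The view shows all four parts in place: boss in the dish (303,315), ramp plate in the tray (175,310), sliding half on the ring (285,235), finned half on the plate (363,200). The spring and socket stand where they were and the arm is clear, so I'm handing in.

```bash
python3 -c "
from station import ctrl
print(ctrl.finish_job())"
```

```text
the job is handed in; nothing more can be done
None
```

The job is handed in at about 41 s: all four parts were set down upright in their places with the arm clear and the socket and spring unmoved in the last camera check; the hand-in returned no verdict.

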